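# Brush the leather stamps clean and tray them

## Task

Lift the top tray off the pile and set it down on the middle of the blue felt mat. Then take each stamp that hangs on the rack, lightest dye first (yellow, then red, then blue): lift it off its hook, stand it upright over the middle of the two steel rails of the green brushing stand, let go, push the red paddle fully down to its stop so that the brush runs under it, and stand the stamp upright in that tray. Finish with the paddle up and all the stamps that were there standing in the tray on the mat; leave the other two trays and the other things on the bench where they are.

Things in the scene. Friction and masses are not known exactly. Their poses are not given: they have to be found in the camera images.
- stamp_yellow: yellow-handled stamp, turned, 158 mm tall, 0.32 kg. Origin: centre of the foot's underside; z up. Brass foot 48 mm dia, z 0-28; stem 18 mm dia to 82; collar 44 mm dia, 82-88; yellow plastic handle 32 mm dia, 88-158 (straight to 150): grip here. Starts hanging upright by its collar on a hook, foot 20 mm over the rack's base. May be absent (None).
- stamp_red: red-handled stamp, turned, 158 mm tall, 0.32 kg. Origin: centre of the foot's underside; z up. Brass foot 48 mm dia, z 0-28; stem 18 mm dia to 82; collar 44 mm dia, 82-88; red plastic handle 32 mm dia, 88-158 (straight to 150): grip here. Starts hanging upright by its collar on a hook, foot 20 mm over the rack's base. May be absent (None).
- stamp_blue: blue-handled stamp, turned, 158 mm tall, 0.32 kg. Origin: centre of the foot's underside; z up. Brass foot 48 mm dia, z 0-28; stem 18 mm dia to 82; collar 44 mm dia, 82-88; blue plastic handle 32 mm dia, 88-158 (straight to 150): grip here. Starts hanging upright by its collar on a hook, foot 20 mm over the rack's base. May be absent (None).
- rack: dark wooden hook rack, fixed; origin under its middle hook at table level, front to its -x. Base 15 mm thick, x -50 to +80, y -145 to +145 mm; back panel 127 mm high at x = 49 to 63. Three forked hooks: see the points. To unhook a stamp: raise it 15 to 35 mm (at 50 its foot meets the prongs), draw it 70 mm or more towards the rack's -x, then lift.
- hook_left (a point): hook at y = +85 mm on the rack: point between its two prongs, level with their tops (117 mm over the table), where a hung stamp's axis is; axes as the rack's. Prongs 8 mm thick, 22 mm apart, along x from the panel to x = -24 mm, where the ends turn up 11 mm.
- hook_mid (a point): hook at y = 0 mm on the rack: point between its two prongs, level with their tops (117 mm over the table), where a hung stamp's axis is; axes as the rack's. Prongs 8 mm thick, 22 mm apart, along x from the panel to x = -24 mm, where the ends turn up 11 mm.
- hook_right (a point): hook at y = -85 mm on the rack: point between its two prongs, level with their tops (117 mm over the table), where a hung stamp's axis is; axes as the rack's. Prongs 8 mm thick, 22 mm apart, along x from the panel to x = -24 mm, where the ends turn up 11 mm.
- stand: green brushing stand, fixed; base 130 (x) x 270 (y) x 12 mm; origin under its centre. Two steel rails along y at x = -21 and +21 mm (each 18 wide, gap 24; y = 25 to 115), tops at z = 45 mm. A housing 80 mm wide (x), y = -31 to +15, 78 mm high, stands between rails and paddle.
- stand_rest (a point): the point on top of the rails, midway between them and midway along them, over which the stamp is to stand (on the stand at x 0, y 70, z 45 mm); its axes are the stand's.
- paddle (a joint): angle of the sprung red paddle: 0 up at rest, 0.32 rad fully down at its hard stop. Hinge along the stand's x at y = -34, z = 85 mm on the stand; the paddle reaches from it towards the stand's -y. A straight push down on the pad takes 3 N to start, 12 N at the stop; it springs back. It drives a black brush that runs under the rails.
- paddle_pad (a point): centre of the top face of the paddle's red pad (52 mm along x by 50 mm), 75 mm from the hinge; it moves with the paddle, 91 mm above the table at rest and 67 mm when fully down.
- tray_top: wooden tray, outside 66 (its x) x 214 (y) x 32 mm high; origin under its centre. A 52 x 200 x 4 mm plug below keys into the tray under it; walls 4 mm; inner floor 9 mm above the origin. 0.22 kg. Top of the pile of three, underside 64 mm above the table at the start; grip it across its 66 mm width at mid-length, at most 25 mm below its rim.
- tray_middle: wooden tray, outside 66 (its x) x 214 (y) x 32 mm high; origin under its centre. A 52 x 200 x 4 mm plug below keys into the tray under it; walls 4 mm; inner floor 9 mm above the origin. Second in the pile (each tray stands 28 mm above the one below); stays where it is.
- tray_bottom: wooden tray, outside 66 (its x) x 214 (y) x 32 mm high; origin under its centre. A 52 x 200 x 4 mm plug below keys into the tray under it; walls 4 mm; inner floor 9 mm above the origin. Lowest in the pile, on an 8 mm cork board; stays where it is.
- mat: blue felt-faced mat, fixed, 160 mm (x) by 290 mm (y) by 3 mm; origin at the centre of its underside.
- paint_jar: bystander, to be left where it is: brown jar, black cap, 48 mm dia, 75 mm tall, origin under its centre.
- wax_tin: bystander, to be left where it is: flat metal tin, 68 mm dia, 28 mm tall, origin under its centre.
- spool_rust: bystander, to be left where it is: spool of rust-brown thread, 48 mm dia, 62 mm tall, origin under its centre.
- spool_navy: bystander, to be left where it is: spool of navy thread, 48 mm dia, 62 mm tall, origin under its centre.
- burnisher: bystander, to be left where it is: dark wooden block 100 (x) x 35 x 22 mm lying flat, origin under its centre.

How it is judged:
On the way, in this order (a step that is already met when the one before it is completed fails the run):
1. the yellow stamp stands upright on the rails and the paddle is pushed fully down (horizontal distance between stamp_yellow and stand_rest below 0.018 m and z of stamp_yellow in the frame of stand_rest between -0.005 and 0.005 m and angle between stamp_yellow's own z axis and vertical below 0.06 rad and z of paddle_pad in the frame of stamp_yellow below 0.0245 m), for 0.15 s.
2. the red stamp stands upright on the rails and the paddle is pushed fully down (horizontal distance between stamp_red and stand_rest below 0.018 m and z of stamp_red in the frame of stand_rest between -0.005 and 0.005 m and angle between stamp_red's own z axis and vertical below 0.06 rad and z of paddle_pad in the frame of stamp_red below 0.0245 m), for 0.15 s.
3. the blue stamp stands upright on the rails and the paddle is pushed fully down (horizontal distance between stamp_blue and stand_rest below 0.018 m and z of stamp_blue in the frame of stand_rest between -0.005 and 0.005 m and angle between stamp_blue's own z axis and vertical below 0.06 rad and z of paddle_pad in the frame of stamp_blue below 0.0245 m), for 0.15 s.
At the end, for the whole second after the job is handed in: Top tray flat on the mat, centre within 60 mm of the mat's; every stamp that was on the rack upright (0.1 rad) and at rest on the floor of that tray; paddle up (below 0.05 rad); the other two trays, jar, tin, spools and burnisher within 60 mm of where they began (horizontal distance between tray_top and mat below 0.06 m and height (world z) of tray_top below 0.012 m and angle between tray_top's own z axis and vertical below 0.06 rad and linear speed of each of tray_top, stamp_yellow, stamp_red, stamp_blue below 0.02 m/s and value of joint paddle below 0.05 rad and x of stamp_yellow in the frame of tray_top between -0.02 and 0.02 m and y of stamp_yellow in the frame of tray_top between -0.09 and 0.09 m and z of each of stamp_yellow, stamp_red, stamp_blue in the frame of tray_top below 0.016 m and angle between each of stamp_yellow, stamp_red, stamp_blue's own z axis and vertical below 0.1 rad and x of stamp_red in the frame of tray_top between -0.02 and 0.02 m and y of stamp_red in the frame of tray_top between -0.09 and 0.09 m and x of stamp_blue in the frame of tray_top between -0.02 and 0.02 m and y of stamp_blue in the frame of tray_top between -0.09 and 0.09 m and distance of each of paint_jar, wax_tin, spool_rust, spool_navy, burnisher, tray_middle, tray_bottom from where it was at the start of the episode below 0.06 m); the robot touches nothing.
Of stamp_yellow, stamp_red, stamp_blue only 2 to 3 are there at a start; the rules pass over those that are not, and their reading is None.
At some moment in a run one of tray_top may be knocked a few centimetres aside while the robot is not near it.
Once in a run the grip may slacken for a moment while it holds something.
It also fails if it takes over 210 s, if anything falls off the work surface, if the arm or the gripper's body presses on something with over 40 N, if the wrist force passes 120 N, or if a joint passes its speed limit or range.

## Robot

A 7-joint arm with a two-finger parallel gripper is mounted at the origin on the work surface. World frame = base frame: x ahead of the robot, y to its left, z up, the work surface at z = 0. Lengths are in m, angles in rad, forces in N, time in s.
With the tool pointing down it reaches from about 0.425 to 0.875 m from the base axis. Payload 4.7 kg.
Tool frame: the origin (TCP) lies between the finger pads; the fingertips stand 14 mm ahead of it and the grasp point (between the pads) lies 5 mm behind it; z points along the fingers, y is the line along which they close (so a half turn about z gives the same grasp; the last joint's range is limited). The gripper opens to 87 mm and grips with 3 to 60 N. Pads are 19 mm wide; open, the fingers measure 117 mm over their backs; the gripper's body (75 mm by 190 mm) begins 51 mm behind the grasp point.
Start: joints at [1.322, 0.321, -0.07, 1.45, 0.023, 1.371, -0.057], TCP at [0.169, -0.628, 0.198] pointing down, gripper open.
Joint ranges: [-2.86, 2.86], [-0.3, 2.09], [-1.38, 1.24], [0.06, 2.45], [-1.56, 4.7], [0.09, 2.05], [-2.69, 2.69]. Speed limits (rad/s): [2.57, 2.57, 3.14, 3.14, 3.14, 3.14, 3.14].

## Interface

Orientations are given as a rotation vector (axis times angle).
In Python, from bench import ctrl gives the robot as it stands.
- The arm moves only by the tool step_arm, never from a script. Its argument "commands" is a list of rows, each an object with "travel": the shift along the tool's x, y, z in m, a list of three; "turn": the turn, a rotation vector about the tool's x, y, z in degrees, a list of three. A call has 1 to 5 rows; each row is the pose to reach, as a shift and turn from the pose commanded when the call began, along the tool's axes at that moment; what a row does not reach only later rows make up. A row lasts 1/10 s, in which the tool goes at most 50 mm and 8.59 degrees, less where a joint would pass 70% of its speed; a pose out of reach is approached as far as the arm can. A call with a gripper value outside its range is refused whole. "gripper" is the opening, from 0 (shut) to 1 (fully open), set as the call begins (left out, the last holds). The fingers move at their own pace and stop on an object; "force" is the grip in N (left out, the last holds). Time passes only in rows, so rows that repeat a pose let the fingers close. It gives the time, the measured TCP pose, the force, the opening and the grip force at its end, in the units of the state.
- ctrl.get_state(): the state, without advancing time (a new reading comes with each control period).
- ctrl.get_image(name): name is "scene" or "top" or "wrist"; returns the picture (400x640x3 uint8, red, green, blue); there is no depth.
- ctrl.camera_model(name): a dict with "fx", "fy", "cx", "cy" (pixels), "R" (3x3) and "t" (3): a world point X has camera coordinates R X + t; the wrist camera has in their place "T_tool_cam" (4x4, takes a point from camera to tool coordinates, whose origin is the TCP and whose axes are the flange's). Camera axes: x right, y down, z forward; pixel columns grow to the right and rows downward; lengths in m; the calibration is good to about 2 mm. A picture is of the moment at which its call begins: read the wrist's pose just before it. camera_model takes no time and is no camera call.
- ctrl.close_job(): hands the job in; it is judged then, once.
The state is a dict: "time": time; "joint_positions": joint angles; "qd": joint speeds; "joint_torque": joint torques, N m; "position": TCP position; "tool_rot": TCP orientation; "ft_force": force on the tool from outside, world axes, zero at the start; "torque": the same for the moment, N m; "grip_width": opening from 0.0 (shut) to 1.0 (fully open); "grip_force": force on a finger pad.
Only numpy, scipy, OpenCV 4.12 (cv2) and the standard library are available. Lean on these libraries where they do the work, as an engineer would, in place of code of your own. Each camera call takes 0.05 s, during which the arm holds its last target. There are 200 camera calls.

## Working session

There is one attempt and no reset: what is moved stays moved. The work goes in short steps, Python scripts to look and compute and a tool call to move; the robot and the scene stay as the last step left them, time stands still between calls to the robot, and variables do not carry over. Pictures are saved under pics/ and viewed, at most 14 in all, crops included, and the job is handed in when it is done.

Besides the shell and the picture viewer there is one more tool, called as name(argument=value, ...), one argument or row to a line, values as JSON. step_arm: Moves the arm, as the interface text tells. Its arguments: {"type":"object","properties":{"commands":{"type":"array"},"gripper":{"type":"number"},"force":{"type":"number"}},"required":["commands"]}

```bash
mkdir -p pics; ls
python3 - <<'E'
from bench import ctrl
import cv2,numpy as np
np.set_printoptions(precision=4,suppress=True)
s=ctrl.get_state();print(s)
for n in("scene","top"):
    m=ctrl.camera_model(n);print(n,m)
    cv2.imwrite(f"pics/{n}0.png",ctrl.get_image(n)[:,:,::-1])
print(ctrl.camera_model("wrist"))
E
```

```text
pics
{'time': 0.0, 'joint_positions': array([ 1.3221,  0.3218, -0.0701,  1.4517,  0.0226,  1.3708, -0.0569]), 'qd': array([ 0.0003,  0.0008, -0.0002, -0.0007, -0.001 , -0.    , -0.0013]), 'joint_torque': array([ -0.0005, -49.1285,  -0.4044, -31.2526,  -0.064 ,   0.0438,
         0.0002]), 'position': array([ 0.1686, -0.6271,  0.1965]), 'tool_rot': array([-3.1126, -0.4114,  0.0006]), 'ft_force': array([1.107 , 1.0485, 0.2676]), 'torque': array([-0.0043, -0.0319,  0.011 ]), 'grip_force': 0.0, 'grip_width': 1.00110277876525}
scene {'fx': 383.82745210151063, 'fy': 383.82745210151063, 'cx': 319.5847017511761, 'cy': 191.58799899425122, 'R': array([[-0.5618,  0.8273,  0.0041],
       [ 0.46  ,  0.3165, -0.8296],
       [-0.6876, -0.4642, -0.5584]]), 't': array([ 0.2991, -0.2057,  1.4641])}
top {'fx': 365.0257234594839, 'fy': 365.0257234594839, 'cx': 319.5407771696872, 'cy': 204.43143531763863, 'R': array([[-0.0289, -0.9995,  0.0127],
       [-0.9843,  0.0262, -0.1746],
       [ 0.1741, -0.0176, -0.9846]]), 't': array([0.0369, 0.6176, 0.9909])}
{'fx': 275.469036909278, 'fy': 275.469036909278, 'cx': 319.4983955571527, 'cy': 200.73238039146656, 'T_tool_cam': array([[ 0.0005, -0.9694, -0.2453,  0.0679],
       [ 1.    ,  0.0006, -0.0004,  0.0018],
       [ 0.0005, -0.2453,  0.9694, -0.187 ],
       [ 0.    ,  0.    ,  0.    ,  1.    ]])}
```

View pics/top0.png

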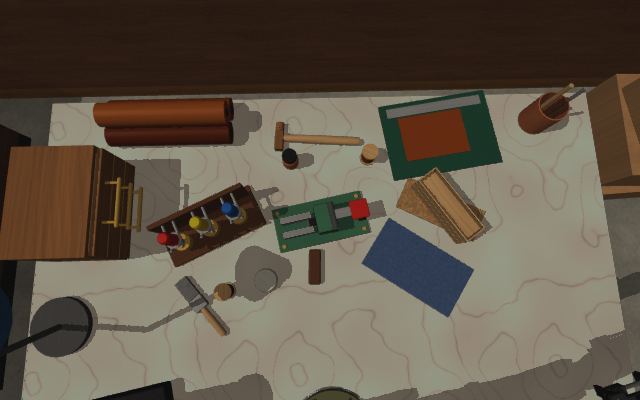

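View pics/scene0.png

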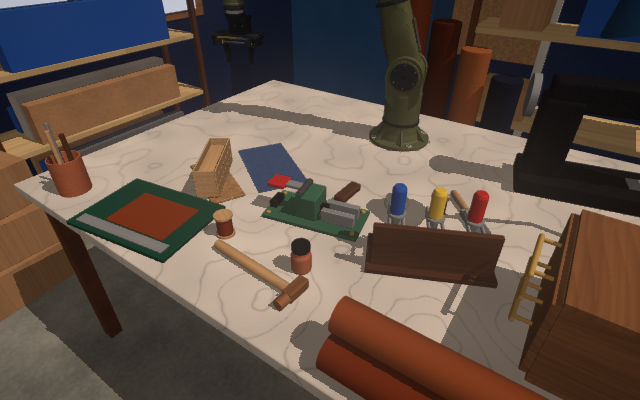

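```bash
cat > h.py <<'E'
import cv2,numpy as np
from scipy.spatial.transform import Rotation as Ro
from bench import ctrl
np.set_printoptions(precision=4,suppress=True)
def cam(n,s=None):
    m=ctrl.camera_model(n);K=np.array([[m['fx'],0,m['cx']],[0,m['fy'],m['cy']],[0,0,1]])
    if n!="wrist": return K,np.array(m['R']),np.array(m['t'])
    T=np.eye(4);T[:3,:3]=Ro.from_rotvec(s['tool_rot']).as_matrix();T[:3,3]=s['position']
    W=np.linalg.inv(T@m['T_tool_cam']);return K,W[:3,:3],W[:3,3]
def ray(c,uv):
    K,R,t=c;d=R.T@np.linalg.solve(K,np.array([uv[0],uv[1],1.]));return -R.T@t,d/np.linalg.norm(d)
def plane(c,uv,z):
    o,d=ray(c,uv);return o+d*(z-o[2])/d[2]
def tri(*cu):
    A=np.zeros((3,3));b=np.zeros(3);L=[]
    for c,uv in cu:
        o,d=ray(c,uv);P=np.eye(3)-np.outer(d,d);A+=P;b+=P@o;L.append((o,P))
    X=np.linalg.solve(A,b);return X,max(np.linalg.norm(P@(X-o)) for o,P in L)
def proj(c,X):
    K,R,t=c;p=K@(R@np.array(X)+t);return p[:2]/p[2]
H={'red':((0,8),(172,180)),'yellow':((22,34),),'blue':((100,125),),'green':((50,88),)}
def mask(im,col,smin=120,vmin=60):
    h=cv2.cvtColor(im,cv2.COLOR_RGB2HSV);m=0
    for a,b in H[col]: m=m|cv2.inRange(h,(a,smin,vmin),(b,255,255))
    return m
def blobs(m,amin=30):
    n,l,st,ce=cv2.connectedComponentsWithStats(m)
    return [(ce[i],st[i],(l==i).astype(np.uint8)) for i in range(1,n) if st[i,4]>=amin]
def rel(p,yaw=None,s=None):
    "travel (tool axes, m) & z-turn (deg) from now to world point p with tool down, tool y at world angle yaw"
    s=s or ctrl.get_state();R=Ro.from_rotvec(s['tool_rot']);tr=R.inv().apply(np.array(p)-s['position'])
    if yaw is None: return tr,None
    return tr,turn(yaw,R)
def down(yaw):
    y=np.array([np.cos(yaw),np.sin(yaw),0]);z=np.array([0,0,-1.]);return Ro.from_matrix(np.c_[np.cross(y,z),y,z])
def turn(yaw,R):
    o=[np.degrees((R.inv()*down(a)).as_rotvec()) for a in (yaw,yaw+np.pi)]
    return min(o,key=np.linalg.norm)
E
python3 - <<'E'
from h import *
ims={n:cv2.imread(f"pics/{n}0.png")[:,:,::-1].copy() for n in("scene","top")}
for n,im in ims.items():
    for c in H:
        for ce,st,_ in blobs(mask(im,c,100 if c!='green' else 60,40),40): print(n,c,ce,st)
im=ims['top'];cv2.imwrite("pics/c1.png",cv2.resize(im[130:330,140:500,::-1],None,fx=2.2,fy=2.2,interpolation=cv2.INTER_CUBIC))
E
```

```text
scene red [193.6692  27.3577] [188   0  13  72 260]
scene red [422.1573  19.1405] [410   0  23  56 655]
scene red [439.9918  80.8255] [ 421   21   36   98 1100]
scene red [164.459   52.0328] [161  46   8  16  61]
scene red [ 69.0971 174.9578] [ 45 150  47  47 947]
scene red [278.5228 180.8963] [267 174  25  15 241]
scene red [478.0849 206.3188] [468 190  21  34 483]
scene red [152.4533 215.5894] [ 106  193   93   48 2321]
scene red [224.6214 228.0485] [216 220  17  16 206]
scene red [301.8045 262.8835] [291 251  20  24 266]
scene red [367.424  373.0784] [ 316  332  131   68 3969]
scene yellow [411.6385  37.6532] [393   0  35  76 545]
scene blue [78.0209 30.0577] [   0    0  191   73 9289]
scene blue [212.1086  27.6366] [ 198    0   30   64 1142]
scene blue [339.3308  44.1142] [ 291    0   97  104 7874]
scene blue [440.0067  12.8797] [425   0  30  58 449]
scene blue [603.8103  20.567 ] [ 576    0   64   43 1365]
scene blue [183.6101  46.1069] [168  40  26  15 159]
scene blue [ 13.9938 118.7578] [  6 106  18  27 161]
scene blue [ 42.8814 165.1356] [ 39 159   9  13  59]
scene blue [398.7772 199.0233] [391 183  16  32 386]
scene green [151.3196 215.2225] [  66  179  159   84 3295]
scene green [312.553  212.8855] [ 263  184  107   55 1756]
top red [167.1354 134.6284] [ 104  125  126   20 1935]
top red [358.9062 208.4545] [349 198  21  22 341]
top red [167.3534 238.751 ] [157 232  22  14 249]
top yellow [198.2536 223.1244] [189 216  20  15 209]
top blue [229.2216 209.2919] [221 202  18  15 185]
top blue [418.0118 266.6942] [ 363  219  110   97 5236]
top green [444.3939 140.5589] [ 379   90  123   90 4092]
top green [318.1304 222.5109] [ 272  191   98   62 2615]
```

View pics/c1.png

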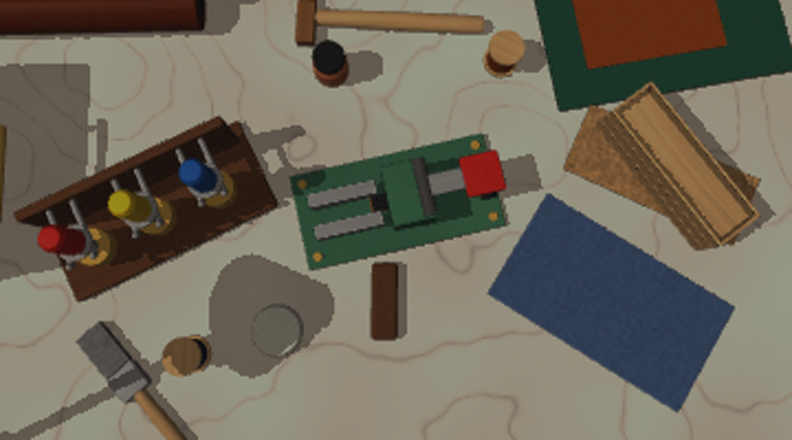

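The crop shows red/yellow/blue stamps left (crop 62,240; 130,207; 198,176), stand at centre with rails left and red pad at (483,173), mat around (612,302), and the top tray rim with corners about (610,107), (652,84), (758,213), (715,243).

Run:
```python
from h import *
ims={n:cv2.imread(f"pics/{n}0.png")[:,:,::-1].copy() for n in("scene","top")}
T,S=cam("top"),cam("scene")
ys=[b for b in blobs(mask(ims['scene'],'yellow',90,40),20)]
for b in ys: print(b[0],b[1])
print('red',tri((T,(167.3,238.7)),(S,(478.1,206.3))))
y=[b[0] for b in ys if 420<b[0][0]<450 and b[0][1]>150]
y=y[0] if y else (439.5,203)
print('yel',tri((T,(198.25,223.1)),(S,y)))
print('blu',tri((T,(229.2,209.3)),(S,(398.8,199))))
print('pad',tri((T,(358.9,208.45)),(S,(278.5,180.9))))
m=[b for b in blobs(mask(ims['top'],'blue',100,40)) if b[1][4]>3000][0][2]
q=cv2.boxPoints(cv2.minAreaRect(cv2.findContours(m,0,1)[0][0]));Q=np.array([plane(T,p,.003) for p in q]);print('mat',Q,Q.mean(0),np.linalg.norm(np.diff(Q,axis=0),axis=1))
m=[b for b in blobs(mask(ims['top'],'green',60,40),2000) if b[0][0]<400][0][2]
q=cv2.boxPoints(cv2.minAreaRect(cv2.findContours(m,0,1)[0][0]));print(q);
f=lambda u,v:(u/2.2+140,v/2.2+130)
for nm,z,pts in (('standbase',.012,[(291,177),(486,134),(508,224),(311,269)]),('rails',.045,[(308,200),(376,187),(315,232),(382,218)]),('tray',.096,[(610,107),(652,84),(758,213),(715,243)])):
    P=np.array([plane(T,f(*p),z) for p in pts]);print(nm,P,P.mean(0))
```

```text
[233.4651   2.3488] [228   0  12   6  43]
[405.0557  54.4411] [ 384    0   44  125 2605]
[413.3345 137.2287] [401 126  27  24 293]
[389.9667 143.7   ] [383 141  14   7  30]
red (array([0.5227, 0.4064, 0.1588]), np.float64(0.0006155808625474359))
yel (array([0.5595, 0.3319, 0.1589]), np.float64(0.0012883159390745728))
blu (array([0.5936, 0.253 , 0.1579]), np.float64(0.00011891786052328011))
pad (array([ 0.5992, -0.0894,  0.0852]), np.float64(0.000912286425293139))
mat [[ 0.4501 -0.0978  0.003 ]
 [ 0.5811 -0.1873  0.003 ]
 [ 0.4177 -0.4315  0.003 ]
 [ 0.2931 -0.3386  0.003 ]] [ 0.4355 -0.2638  0.003 ] [0.1587 0.2939 0.1554]
[[270.9327 210.2434]
 [359.6513 190.0094]
 [369.2016 231.8838]
 [280.4831 252.1179]]
standbase [[ 0.6114  0.1597  0.012 ]
 [ 0.6638 -0.1065  0.012 ]
 [ 0.5399 -0.13    0.012 ]
 [ 0.4875  0.134   0.012 ]] [0.5757 0.0143 0.012 ]
rails [[0.5751 0.134  0.045 ]
 [0.5898 0.0452 0.045 ]
 [0.5333 0.1254 0.045 ]
 [0.549  0.0384 0.045 ]] [0.5618 0.0858 0.045 ]
tray [[ 0.6768 -0.2543  0.096 ]
 [ 0.7055 -0.3104  0.096 ]
 [ 0.5369 -0.4285  0.096 ]
 [ 0.5013 -0.3712  0.096 ]] [ 0.6051 -0.3411  0.096 ]
```

```bash
cat >> h.py <<'E'
def plan(wps,s=None,tilt=True):
    "wps: (x,y,z[,yaw deg]); prints tool-axis numbers per call, following the rounded values"
    s=s or ctrl.get_state();R=Ro.from_rotvec(s['tool_rot']);p=np.array(s['position'])
    print('now',p,R.as_matrix()[:,1],s['time'])
    for w in wps:
        g=down(np.radians(w[3])) if len(w)>3 else None
        tn=turn(np.radians(w[3]),R) if g is not None else np.zeros(3)
        d=np.array(w[:3])-p
        n=max(1,int(np.ceil(max(np.linalg.norm(d)/.24,np.linalg.norm(tn)/41))))
        for k in range(n):
            tr=np.round(R.inv().apply((np.array(w[:3])-p)/(n-k)),3);tk=np.round((turn(np.radians(w[3]),R) if g is not None else np.zeros(3))/(n-k),1)
            print(w,f'{k+1}/{n}',tr.tolist(),tk.tolist(),'rows',int(np.ceil(max(np.linalg.norm(tr)/.05,np.linalg.norm(tk)/8.59))))
            p=p+R.apply(tr);R=R*Ro.from_rotvec(np.radians(tk))
E
python3 - <<'E'
from h import *
plan([(.60,-.345,.26,-55.7)])
E
```

```text
now [ 0.1687 -0.6272  0.1966] [ 0.2598 -0.9657 -0.0017] 0.1
(0.6, -0.345, 0.26, -55.7) 1/3 [0.163, -0.054, -0.021] [-0.0, -0.0, -6.4] rows 4
(0.6, -0.345, 0.26, -55.7) 2/3 [0.168, -0.035, -0.021] [-0.0, -0.0, -6.4] rows 4
(0.6, -0.345, 0.26, -55.7) 3/3 [0.171, -0.015, -0.021] [-0.1, -0.0, -6.4] rows 4
```

step_arm(
  commands=[
    {"travel": [0.163,-0.054,-0.021],"turn": [0,0,-6.4]},
    {"travel": [0.163,-0.054,-0.021],"turn": [0,0,-6.4]},
    {"travel": [0.163,-0.054,-0.021],"turn": [0,0,-6.4]},
    {"travel": [0.163,-0.054,-0.021],"turn": [0,0,-6.4]},
  ],
  gripper=1,
)

```text
time: 0.5
position: [0.318, -0.5291, 0.2189]
tool_rot: [-3.084, -0.596, -0.005]
ft_force: [0.4, -0.1, 1.1]
grip_width: 1.002
grip_force: 0.0
```

step_arm(
  commands=[
    {"travel": [0.168,-0.035,-0.021],"turn": [0,0,-6.4]},
    {"travel": [0.168,-0.035,-0.021],"turn": [0,0,-6.4]},
    {"travel": [0.168,-0.035,-0.021],"turn": [0,0,-6.4]},
    {"travel": [0.168,-0.035,-0.021],"turn": [0,0,-6.4]},
  ],
)

```text
time: 0.9
position: [0.4609, -0.4342, 0.2398]
tool_rot: [-3.045, -0.767, -0.005]
ft_force: [-0.4, 0.1, 1.0]
grip_width: 0.999
grip_force: 0.0
```

step_arm(
  commands=[
    {"travel": [0.171,-0.015,-0.021],"turn": [0,0,-6.4]},
    {"travel": [0.171,-0.015,-0.021],"turn": [0,0,-6.4]},
    {"travel": [0.171,-0.015,-0.021],"turn": [0,0,-6.4]},
    {"travel": [0.171,-0.015,-0.021],"turn": [0,0,-6.4]},
    {"travel": [0.171,-0.015,-0.021],"turn": [0,0,-6.4]},
  ],
)

```text
time: 1.4
position: [0.6038, -0.3406, 0.2598]
tool_rot: [-2.996, -0.937, -0.003]
ft_force: [0.3, -0.1, -0.1]
grip_width: 0.997
grip_force: 0.0
```

Run:
```python
from h import *
s=ctrl.get_state();im=ctrl.get_image("wrist");cv2.imwrite("pics/w1.png",im[:,:,::-1])
import pickle;pickle.dump(s,open("w1.pkl","wb"));print(s['position'],s['ft_force'],s['time'])
for P in [(.6768,-.2543,.096),(.7055,-.3104,.096),(.5369,-.4285,.096),(.5013,-.3712,.096)]: print(proj(cam("wrist",s),P))
```

```text
[ 0.6038 -0.3406  0.2598] [ 0.2578 -0.0636 -0.1387] 1.4
[293.7753  95.3861]
[345.7081 102.7687]
[342.9594 259.5501]
[294.3408 257.2294]
```

View pics/w1.png

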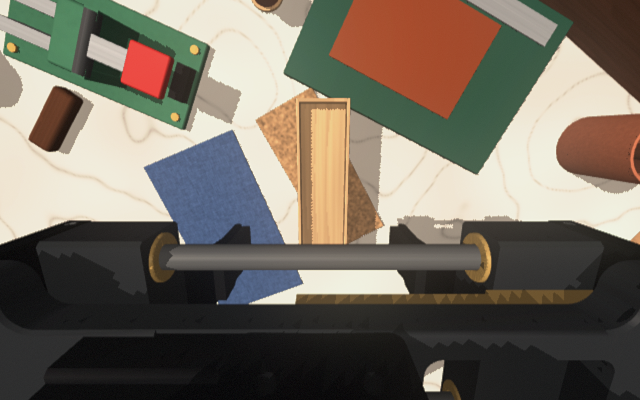

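The wrist view shows the top tray lengthwise, far rim corners at (298,99) and (350,98), right wall running down to about (349,240).

Run:
```python
from h import *
import pickle
s=pickle.load(open("w1.pkl","rb"));W=cam("wrist",s);T=cam("top")
f=lambda u,v:(u/2.2+140,v/2.2+130)
for a,b in(((298,99),(610,107)),((350,98),(652,84))): print(tri((W,a),(T,f(*b))))
for uv in((298,99),(350,98),(299,170),(350,170),(299,230),(349,230)): print(uv,plane(W,uv,.096))
im=cv2.imread("pics/w1.png")
for v in(130,170,210,230): 
    r=im[v,285:365].astype(int); print(v,[(285+i,int(d)) for i,d in enumerate(np.abs(np.diff(r.sum(1)))) if d>70])
```

```text
(array([ 0.6783, -0.2585,  0.0839]), np.float64(0.001574993502670659))
(array([ 0.7112, -0.3127,  0.0868]), np.float64(0.003209774167393462))
(298, 99) [ 0.6763 -0.2607  0.096 ]
(350, 98) [ 0.7128 -0.3114  0.096 ]
(299, 170) [ 0.6057 -0.3093  0.096 ]
(350, 170) [ 0.6429 -0.3628  0.096 ]
(299, 230) [ 0.5382 -0.3543  0.096 ]
(349, 230) [ 0.5767 -0.4097  0.096 ]
130 [(296, 74), (298, 249), (300, 84), (310, 103), (311, 99), (344, 201), (346, 168), (348, 131)]
170 [(299, 269), (310, 87), (311, 111), (343, 155), (345, 218), (347, 175), (348, 97), (354, 102), (355, 86)]
210 [(297, 82), (300, 223), (311, 116), (342, 148), (344, 222), (346, 175)]
230 [(300, 277), (302, 76), (311, 122), (342, 178), (343, 138), (346, 248)]
```

Run:
```python
from h import *
plan([(.6055,-.3455,.087,-55.2)])
```

```text
now [ 0.6013 -0.3437  0.2596] [ 0.5664 -0.8241 -0.0015] 1.45
(0.6055, -0.3455, 0.087, -55.2) 1/1 [0.002, 0.004, 0.173] [-0.1, -0.0, -0.3] rows 4
```

step_arm(
  commands=[
    {"travel": [0.002,0.004,0.12]},
    {"travel": [0.002,0.004,0.12]},
    {"travel": [0.002,0.004,0.15]},
    {"travel": [0.002,0.004,0.173]},
    {"travel": [0.002,0.004,0.173]},
  ],
)

```text
$.commands[0]: bad value
```

step_arm(
  commands=[
    {"travel": [0,0,0]},
    {"travel": [0,0,0]},
    {"travel": [0,0,0]},
    {"travel": [0,0,0]},
    {"travel": [0,0,0]},
  ],
  gripper=0.5,
  force=40,
)

```text
$.commands[0]: bad value
```

step_arm(
  commands=[
    {"travel": [0.002,0.004,0.12],"turn": [0,0,0]},
    {"travel": [0.002,0.004,0.12],"turn": [0,0,0]},
    {"travel": [0.002,0.004,0.15],"turn": [0,0,0]},
    {"travel": [0.002,0.004,0.173],"turn": [0,0,0]},
    {"travel": [0.002,0.004,0.173],"turn": [0,0,0]},
  ],
)

```text
time: 1.95
position: [0.5986, -0.3488, 0.0819]
tool_rot: [-2.998, -0.919, 0.013]
ft_force: [0.3, 0.3, -0.4]
grip_width: 1.002
grip_force: 0.0
```

step_arm(
  commands=[
    {"travel": [0,0,0],"turn": [0,0,0]},
    {"travel": [0,0,0],"turn": [0,0,0]},
    {"travel": [0,0,0],"turn": [0,0,0]},
    {"travel": [0,0,0],"turn": [0,0,0]},
    {"travel": [0,0,0],"turn": [0,0,0]},
  ],
  gripper=0.5,
  force=40,
)

```text
time: 2.45
position: [0.6043, -0.3485, 0.0886]
tool_rot: [3.001, 0.925, 0.001]
ft_force: [-0.0, 0.6, 0.1]
grip_width: 0.634
grip_force: 0.0
```

Run:
```python
from h import *
s=ctrl.get_state();print(s['position'],s['grip_width'],s['grip_force'],s['ft_force'])
im=ctrl.get_image("top");cv2.imwrite("pics/t2.png",im[:,:,::-1])
im2=ctrl.get_image("wrist")
a=cv2.resize(im[150:290,340:540],(571,400),interpolation=cv2.INTER_CUBIC)
cv2.imwrite("pics/c2.png",np.vstack([a[:,:,::-1],cv2.resize(im2,(571,200))[:,:,::-1]][:1]));cv2.imwrite("pics/w2.png",im2[:,:,::-1])
```

```text
[ 0.6043 -0.3485  0.0886] 0.6344919867310354 0.0 [-0.0357  0.6344  0.1176]
```

View pics/w2.png

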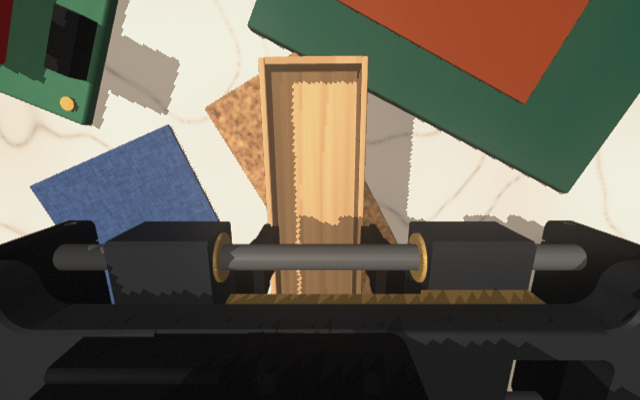

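The wrist view shows the tray between the fingers (walls at x≈268 and 364, fingers at 278 and 368, row 235); I'll let the fingers finish and read again.

step_arm(
  commands=[
    {"travel": [0,0,0],"turn": [0,0,0]},
    {"travel": [0,0,0],"turn": [0,0,0]},
  ],
)

```text
time: 2.75
position: [0.6038, -0.3481, 0.0875]
tool_rot: [3.002, 0.925, -0.0]
ft_force: [-0.2, -0.0, -0.0]
grip_width: 0.51
grip_force: 0.0
```

Run:
```python
from h import *
a=cv2.imread("pics/t2.png")[150:290,340:540]
cv2.imwrite("pics/c2.png",cv2.resize(a,None,fx=4,fy=4,interpolation=cv2.INTER_CUBIC))
```

```text
(no output)
```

View pics/c2.png

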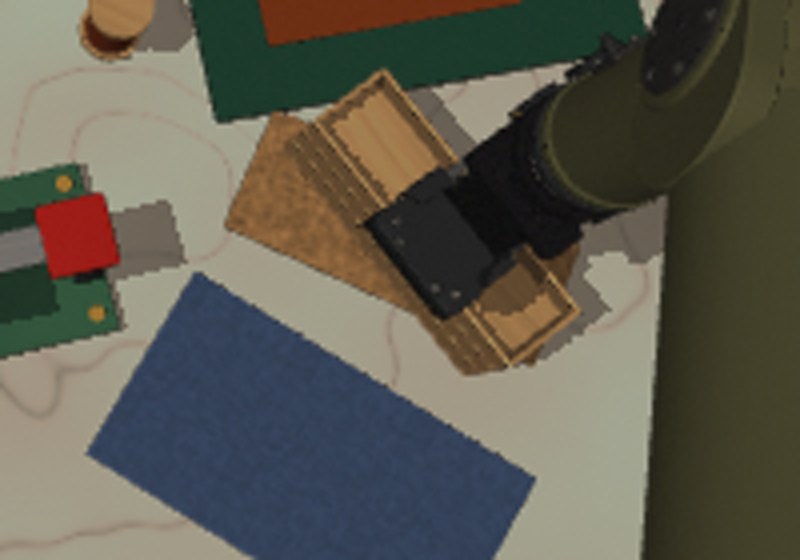

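The crop shows the tray still on the pile (rim corners ≈(320,120),(385,70),(578,310)), gripper over its middle; nothing displaced but the fingers closed past 66 mm with no force, so I look closer.

Run:
```python
from h import *
s=ctrl.get_state();im=ctrl.get_image("wrist");print(s['position'],s['grip_width'],s['grip_force'])
a=np.clip(im[150:310,200:440,::-1].astype(float)*1.6+15,0,255).astype(np.uint8)
cv2.imwrite("pics/c3.png",cv2.resize(a,None,fx=3.3,fy=3.3,interpolation=cv2.INTER_CUBIC))
```

```text
[ 0.6038 -0.3481  0.0875] 0.5096013332311136 0.0
```

View pics/c3.png

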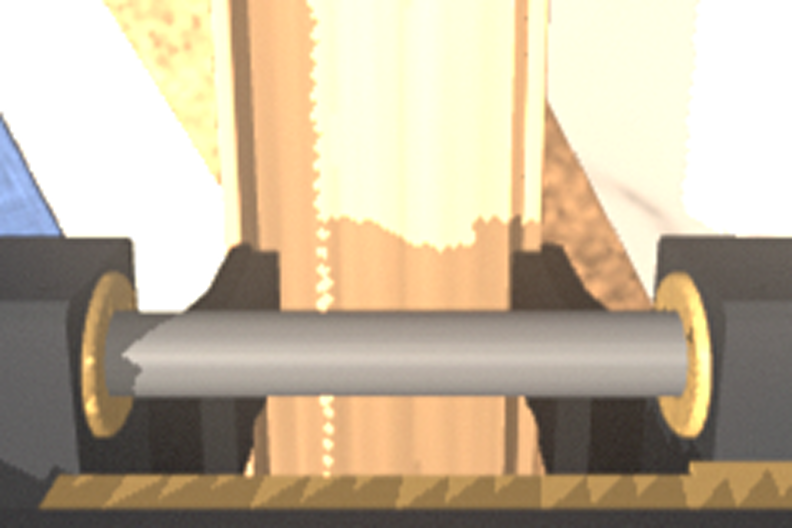

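The crop shows both fingertips (u≈285 and 355, v≈226) in front of the tray walls, i.e. over the rim rather than beside it — so the rim may stand lower than the text says. I measure its height from the two fixed views.

Run:
```python
from h import *
a=cv2.imread("pics/scene0.png")[125:215,165:305]
cv2.imwrite("pics/c4.png",cv2.resize(a,None,fx=5,fy=5,interpolation=cv2.INTER_CUBIC))
S=cam("scene")
for P in [(.68,-.257,.096),(.709,-.312,.096),(.537,-.4285,.096),(.5013,-.3712,.096),(.537,-.4285,.068),(.537,-.4285,.008)]: print(P,(proj(S,P)-[165,125])*5)
s=ctrl.get_state();print((proj(S,s['position'])))
```

```text
(0.68, -0.257, 0.096) [239.7697 235.6448]
(0.709, -0.312, 0.096) [131.5027 228.8441]
(0.537, -0.4285, 0.096) [221.0283  63.8066]
(0.5013, -0.3712, 0.096) [324.6808  66.0165]
(0.537, -0.4285, 0.068) [227.7238 102.6563]
(0.537, -0.4285, 0.008) [241.5245 182.7328]
[211.3006 155.0274]
```

View pics/c4.png

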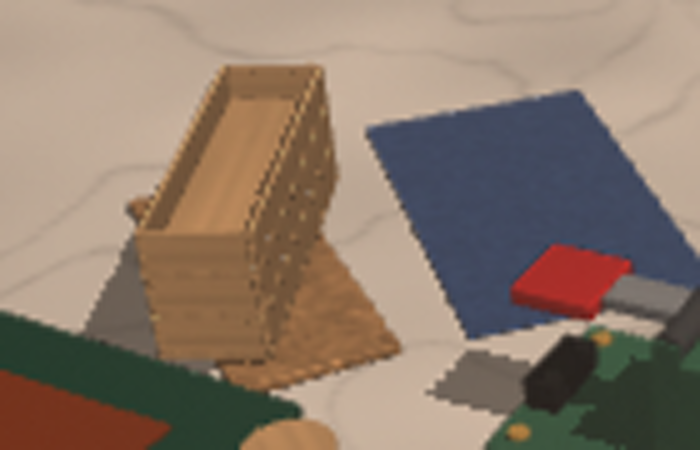

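The scene crop confirms the rim at ≈0.096 (corners within 1 px of prediction), so I test by closing further.

step_arm(
  commands=[
    {"travel": [0,0,0],"turn": [0,0,0]},
    {"travel": [0,0,0],"turn": [0,0,0]},
    {"travel": [0,0,0],"turn": [0,0,0]},
  ],
  gripper=0.4,
)

```text
time: 3.1
position: [0.6038, -0.3482, 0.0875]
tool_rot: [3.002, 0.925, -0.0]
ft_force: [0.3, 0.0, -0.1]
grip_width: 0.411
grip_force: 0.0
```

Run:
```python
from h import *
s=ctrl.get_state();im=ctrl.get_image("wrist");print(s['position'],s['grip_width'],s['grip_force'],s['ft_force'])
cv2.imwrite("pics/w3.png",im[:,:,::-1])
import pickle;pickle.dump(s,open("w3.pkl","wb"))
W=cam("wrist",s)
for v in(60,100,150,200):
    r=im[v,240:400].astype(int); print(v,[(240+i,int(d)) for i,d in enumerate(np.abs(np.diff(r.sum(1)))) if d>110])
for P in [(.68,-.257,.096),(.711,-.312,.096)]: print(proj(W,P))
R=Ro.from_rotvec(s['tool_rot'])
for y in(-.033,.033): print([proj(W,s['position']+R.apply([x,y,s['position'][2]-.096])) for x in(.02,.08)])
```

```text
[ 0.6038 -0.3482  0.0875] 0.4110928068358324 0.0 [ 0.3199  0.0273 -0.1359]
60 [(368, 212)]
100 [(260, 139), (265, 154), (266, 146), (291, 178), (356, 205), (361, 174), (366, 125), (384, 126)]
150 [(268, 177), (292, 172), (355, 175), (359, 165)]
200 [(270, 132), (271, 169), (294, 173), (354, 165), (358, 197), (363, 196)]
[260.7832  48.2661]
[367.6674  58.2946]
[array([267.2884, 203.714 ]), array([262.8184, 109.6941])]
[array([365.7438, 203.7734]), array([369.795 , 109.7462])]
```

The image agrees with the reported pose, yet the visible finger ends lie (from their gap in pixels) about 23 mm behind the TCP, not 14 mm ahead. I open, go 25 mm lower (safe under both readings) and close again.

step_arm(
  commands=[
    {"travel": [0,0,0],"turn": [0,0,0]},
    {"travel": [0,0,0],"turn": [0,0,0]},
    {"travel": [0,0,0],"turn": [0,0,0]},
    {"travel": [0,0,0],"turn": [0,0,0]},
    {"travel": [0,0,0],"turn": [0,0,0]},
  ],
  gripper=1,
)

```text
time: 3.65
position: [0.6039, -0.3482, 0.0876]
tool_rot: [3.002, 0.925, 0.0]
ft_force: [-0.0, -0.5, 0.3]
grip_width: 0.776
grip_force: 0.0
```

step_arm(
  commands=[
    {"travel": [0,0,0],"turn": [0,0,0]},
    {"travel": [0,0,0],"turn": [0,0,0]},
    {"travel": [0,0,0.013],"turn": [0,0,0]},
    {"travel": [0,0,0.025],"turn": [0,0,0]},
    {"travel": [0,0,0.025],"turn": [0,0,0]},
  ],
)

```text
time: 4.15
position: [0.6018, -0.3473, 0.0591]
tool_rot: [-2.999, -0.924, 0.006]
ft_force: [-1.2, 0.2, 0.3]
grip_width: 0.992
grip_force: 0.0
```

step_arm(
  commands=[
    {"travel": [0,0,0],"turn": [0,0,0]},
    {"travel": [0,0,0],"turn": [0,0,0]},
    {"travel": [0,0,0],"turn": [0,0,0]},
    {"travel": [0,0,0],"turn": [0,0,0]},
    {"travel": [0,0,0],"turn": [0,0,0]},
  ],
  gripper=0.65,
  force=20,
)

```text
time: 4.65
position: [0.6039, -0.3478, 0.063]
tool_rot: [-3.002, -0.926, -0.0]
ft_force: [-1.1, 1.7, 1.3]
grip_width: 0.753
grip_force: 20.0
```

step_arm(
  commands=[
    {"travel": [0,0,0],"turn": [0,0,0]},
    {"travel": [0,0,-0.02],"turn": [0,0,0]},
    {"travel": [0,0,-0.06],"turn": [0,0,0]},
    {"travel": [0,0,-0.1],"turn": [0,0,0]},
    {"travel": [0,0,-0.1],"turn": [0,0,0]},
  ],
  force=40,
)

```text
time: 5.15
position: [0.6075, -0.3502, 0.1698]
tool_rot: [2.994, 0.922, 0.013]
ft_force: [0.9, 0.4, -1.7]
grip_width: 0.753
grip_force: 40.0
```

step_arm(
  commands=[
    {"travel": [0,0,0],"turn": [0,0,0]},
    {"travel": [0,0,0],"turn": [0,0,0]},
    {"travel": [0,0,0],"turn": [0,0,0]},
  ],
)

```text
time: 5.45
position: [0.6026, -0.3478, 0.16]
tool_rot: [-3.0, -0.924, 0.004]
ft_force: [-0.7, -0.3, -2.4]
grip_width: 0.755
grip_force: 40.0
```

Run:
```python
from h import *
s=ctrl.get_state();im=ctrl.get_image("wrist");print(s['grip_width'],s['grip_force'],s['ft_force'])
a=im;cv2.imwrite("pics/w4.png",a[:,:,::-1])
plan([(.45,-.275,.19,-34),(.4355,-.2638,.12,-34)])
```

```text
0.7550215131033076 39.99246418476105 [-0.6722 -0.3193 -2.368 ]
now [ 0.6027 -0.3479  0.1602] [ 0.5628 -0.8266 -0.0031] 5.5
(0.45, -0.275, 0.19, -34) 1/1 [-0.085, -0.146, -0.029] [-0.2, 0.1, -21.7] rows 4
(0.4355, -0.2638, 0.12, -34) 1/1 [0.001, -0.019, 0.07] [0.0, -0.0, -0.0] rows 2
```

View pics/w4.png

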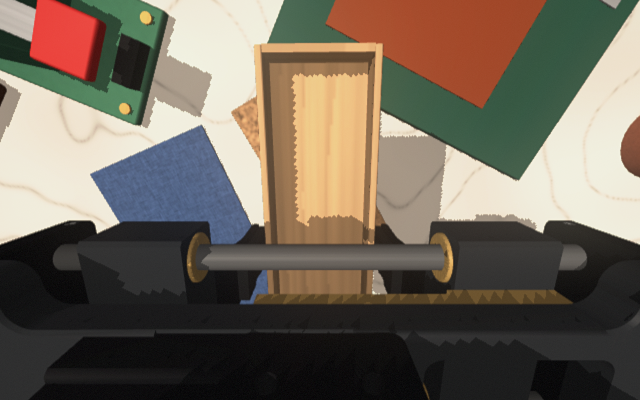

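Tray is in the grip, level (far rim 256–382 at row 44), pile left behind.

step_arm(
  commands=[
    {"travel": [-0.085,-0.146,-0.01],"turn": [0,0,-21.7]},
    {"travel": [-0.085,-0.146,-0.01],"turn": [0,0,-21.7]},
    {"travel": [-0.085,-0.146,-0.01],"turn": [0,0,-21.7]},
    {"travel": [-0.085,-0.146,-0.01],"turn": [0,0,-21.7]},
    {"travel": [-0.085,-0.146,-0.01],"turn": [0,0,-21.7]},
  ],
)

```text
time: 6.0
position: [0.4485, -0.2746, 0.1722]
tool_rot: [-2.775, -1.472, 0.004]
ft_force: [0.3, -0.1, -2.1]
grip_width: 0.754
grip_force: 40.0
```

step_arm(
  commands=[
    {"travel": [0.001,-0.019,0.04],"turn": [0,0,0]},
    {"travel": [0.001,-0.019,0.08],"turn": [0,0,0]},
    {"travel": [0.001,-0.019,0.1],"turn": [0,0,0]},
    {"travel": [0.001,-0.019,0.1],"turn": [0,0,0]},
    {"travel": [0.001,-0.019,0.1],"turn": [0,0,0]},
  ],
)

```text
time: 6.5
position: [0.4371, -0.264, 0.0727]
tool_rot: [-2.774, -1.474, -0.001]
ft_force: [0.3, 0.2, -1.3]
grip_width: 0.751
grip_force: 40.0
```

Run:
```python
from h import *
s=ctrl.get_state();print(s['grip_width'],s['grip_force'],s['ft_force'])
plan([(.4355,-.2638,.02,-34),(.4355,-.2638,.004,-34)])
```

```text
0.7509819862497065 39.99330282211304 [ 0.3405  0.1737 -1.3258]
now [ 0.4371 -0.264   0.0727] [ 0.8288 -0.5596  0.    ] 6.5
(0.4355, -0.2638, 0.02, -34) 1/1 [-0.001, -0.001, 0.053] [0.0, -0.0, -0.0] rows 2
(0.4355, -0.2638, 0.004, -34) 1/1 [0.0, -0.0, 0.016] [0.0, -0.0, -0.0] rows 1
```

step_arm(
  commands=[
    {"travel": [0,0,0.03],"turn": [0,0,0]},
    {"travel": [0,0,0.05],"turn": [0,0,0]},
    {"travel": [0,0,0.06],"turn": [0,0,0]},
    {"travel": [0,0,0.064],"turn": [0,0,0]},
    {"travel": [0,0,0.064],"turn": [0,0,0]},
  ],
)

```text
time: 7.0
position: [0.4371, -0.2643, 0.0093]
tool_rot: [2.773, 1.473, 0.001]
ft_force: [-0.3, 0.2, -1.6]
grip_width: 0.751
grip_force: 40.0
```

step_arm(
  commands=[
    {"travel": [0,0,0],"turn": [0,0,0]},
    {"travel": [0,0,0.003],"turn": [0,0,0]},
    {"travel": [0,0,0.003],"turn": [0,0,0]},
  ],
)

```text
time: 7.3
position: [0.4364, -0.2641, 0.0059]
tool_rot: [2.774, 1.473, 0.0]
ft_force: [-0.6, 0.4, -2.4]
grip_width: 0.749
grip_force: 40.0
```

step_arm(
  commands=[
    {"travel": [0,0,0.003],"turn": [0,0,0]},
    {"travel": [0,0,0.003],"turn": [0,0,0]},
    {"travel": [0,0,0.003],"turn": [0,0,0]},
    {"travel": [0,0,0.003],"turn": [0,0,0]},
    {"travel": [0,0,0.003],"turn": [0,0,0]},
  ],
  gripper=1,
)

```text
time: 7.8
position: [0.4364, -0.264, 0.0027]
tool_rot: [2.774, 1.474, 0.0]
ft_force: [0.9, 0.7, -0.2]
grip_width: 0.991
grip_force: 0.0
```

step_arm(
  commands=[
    {"travel": [0,0,0],"turn": [0,0,0]},
    {"travel": [0,0,-0.05],"turn": [0,0,0]},
    {"travel": [0,0,-0.1],"turn": [0,0,0]},
    {"travel": [0,0,-0.15],"turn": [0,0,0]},
    {"travel": [0,0,-0.2],"turn": [0,0,0]},
  ],
)

```text
time: 8.3
position: [0.436, -0.2637, 0.2047]
tool_rot: [2.774, 1.474, -0.0]
ft_force: [1.3, -0.5, -0.3]
grip_width: 1.001
grip_force: 0.0
```

Run:
```python
from h import *
s=ctrl.get_state();print(s['grip_width'],s['grip_force'],s['ft_force'])
plan([(.56,.0,.205,0),(.5585,.331,.205,25)])
```

```text
1.000567059833643 0.0 [ 1.2518 -0.4857 -0.3061]
now [ 0.436  -0.2637  0.2047] [ 0.8287 -0.5596  0.0005] 8.3
(0.56, 0.0, 0.205, 0) 1/2 [0.144, -0.022, -0.0] [0.0, 0.0, -17.0] rows 3
(0.56, 0.0, 0.205, 0) 2/2 [0.144, 0.02, -0.0] [0.0, 0.0, -17.0] rows 3
(0.5585, 0.331, 0.205, 25) 1/2 [0.166, -0.001, -0.0] [0.0, 0.0, -12.5] rows 4
(0.5585, 0.331, 0.205, 25) 2/2 [0.161, 0.035, -0.001] [0.0, 0.0, -12.5] rows 4
```

step_arm(
  commands=[
    {"travel": [0.144,-0.022,0],"turn": [0,0,-17]},
    {"travel": [0.144,-0.022,0],"turn": [0,0,-17]},
    {"travel": [0.144,-0.022,0],"turn": [0,0,-17]},
    {"travel": [0.144,-0.022,0],"turn": [0,0,-17]},
  ],
)

```text
time: 8.7
position: [0.5012, -0.1241, 0.2033]
tool_rot: [-2.515, -1.882, -0.006]
ft_force: [-1.0, -0.6, -0.1]
grip_width: 1.0
grip_force: 0.0
```

step_arm(
  commands=[
    {"travel": [0.144,0.02,0],"turn": [0,0,-17]},
    {"travel": [0.144,0.02,0],"turn": [0,0,-17]},
    {"travel": [0.144,0.02,0],"turn": [0,0,-17]},
    {"travel": [0.144,0.02,0],"turn": [0,0,-17]},
  ],
)

```text
time: 9.1
position: [0.5611, 0.0077, 0.2028]
tool_rot: [-2.209, -2.231, -0.007]
ft_force: [-0.1, 1.3, 0.2]
grip_width: 0.999
grip_force: 0.0
```

step_arm(
  commands=[
    {"travel": [0.166,-0.001,0],"turn": [0,0,-12.5]},
    {"travel": [0.166,-0.001,0],"turn": [0,0,-12.5]},
    {"travel": [0.166,-0.001,0],"turn": [0,0,-12.5]},
    {"travel": [0.166,-0.001,0],"turn": [0,0,-12.5]},
  ],
)

```text
time: 9.5
position: [0.5574, 0.1718, 0.2028]
tool_rot: [-1.957, -2.455, -0.004]
ft_force: [0.5, 0.1, 0.3]
grip_width: 1.001
grip_force: 0.0
```

step_arm(
  commands=[
    {"travel": [0.161,0.035,-0.001],"turn": [0,0,-12.5]},
    {"travel": [0.161,0.035,-0.001],"turn": [0,0,-12.5]},
    {"travel": [0.161,0.035,-0.001],"turn": [0,0,-12.5]},
    {"travel": [0.161,0.035,-0.001],"turn": [0,0,-12.5]},
    {"travel": [0.161,0.035,-0.001],"turn": [0,0,-12.5]},
  ],
)

```text
time: 10.0
position: [0.5569, 0.3333, 0.203]
tool_rot: [-1.681, -2.652, -0.0]
ft_force: [0.3, -0.6, -0.6]
grip_width: 1.002
grip_force: 0.0
```

Run:
```python
from h import *
s=ctrl.get_state();im=ctrl.get_image("wrist");cv2.imwrite("pics/w5.png",im[:,:,::-1]);print(s['position'])
t=ctrl.get_image("top");cv2.imwrite("pics/t5.png",t[:,:,::-1])
W=cam("wrist",s)
for c in('red','yellow','blue'):
    for ce,st,_ in blobs(mask(im,c,100,40),60): print(c,ce,st,plane(W,ce,.17))
for P in [(.5227,.4064,.193),(.559,.3315,.193),(.5936,.253,.193)]: print(proj(W,P))
plan([(.5585,.331,.205,25),(.5585,.331,.118,25)])
```

```text
[0.5569 0.3333 0.203 ]
red [593.3255 152.5913] [ 517   58  123  166 8985] [0.7323 0.4697 0.17  ]
red [318.9931 110.1709] [ 297   87   45   47 1592] [0.5231 0.4062 0.17  ]
yellow [321.2941 223.4196] [306 206  32  36 908] [0.5636 0.3249 0.17  ]
blue [317.6013 282.0654] [302 270  31  24 612] [0.5841 0.2739 0.17  ]
[318.5439 107.0228]
[319.74 223.34]
[317.0108 321.6309]
now [0.559  0.3287 0.203 ] [ 0.907   0.4211 -0.0011] 10.1
(0.5585, 0.331, 0.205, 25) 1/1 [0.002, 0.0, -0.002] [-0.1, 0.1, -0.1] rows 1
(0.5585, 0.331, 0.118, 25) 1/1 [0.0, 0.0, 0.087] [0.0, -0.0, 0.0] rows 2
```

View pics/w5.png

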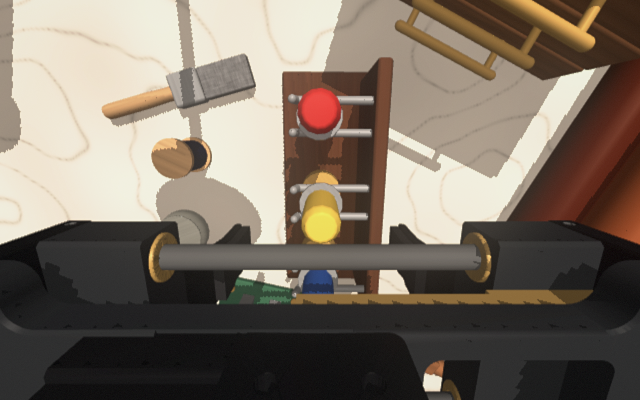

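The wrist view shows red (319,110), yellow (321,223) and blue (318,282) on their hooks, panel on the right; predictions match within 2 px. Descend and grip.

step_arm(
  commands=[
    {"travel": [0.002,0,0.045],"turn": [0,0,0]},
    {"travel": [0.002,0,0.07],"turn": [0,0,0]},
    {"travel": [0.002,0,0.085],"turn": [0,0,0]},
    {"travel": [0.002,0,0.085],"turn": [0,0,0]},
    {"travel": [0.002,0,0.085],"turn": [0,0,0]},
  ],
)

```text
time: 10.6
position: [0.5587, 0.3312, 0.1195]
tool_rot: [1.691, 2.647, 0.001]
ft_force: [0.0, 0.2, 0.3]
grip_width: 1.001
grip_force: 0.0
```

step_arm(
  commands=[
    {"travel": [0,0,0],"turn": [0,0,0]},
    {"travel": [0,0,0],"turn": [0,0,0]},
    {"travel": [0,0,0],"turn": [0,0,0]},
    {"travel": [0,0,0],"turn": [0,0,0]},
    {"travel": [0,0,0],"turn": [0,0,0]},
  ],
  gripper=0.2,
  force=40,
)

```text
time: 11.1
position: [0.5577, 0.3322, 0.1187]
tool_rot: [1.689, 2.649, 0.0]
ft_force: [-0.8, 0.1, 0.5]
grip_width: 0.63
grip_force: 0.0
```

step_arm(
  commands=[
    {"travel": [0,0,0],"turn": [0,0,0]},
    {"travel": [0,0,0],"turn": [0,0,0]},
    {"travel": [0,0,0],"turn": [0,0,0]},
    {"travel": [0,0,0],"turn": [0,0,0]},
    {"travel": [0,0,0],"turn": [0,0,0]},
  ],
)

```text
time: 11.6
position: [0.5579, 0.3322, 0.1185]
tool_rot: [1.689, 2.649, 0.001]
ft_force: [0.8, 1.0, -0.5]
grip_width: 0.358
grip_force: 40.0
```

Run:
```python
from h import *
s=ctrl.get_state();print(s['grip_width'],s['grip_force'],s['ft_force'])
p=s['position'];d=np.array([-.908,-.419,0])
plan([p+[0,0,.025],p+d*.085+[0,0,.025],p+d*.085+[0,0,.10]])
```

```text
0.35787316764661076 39.96411582355336 [ 0.7985  1.0085 -0.4693]
now [0.5579 0.3322 0.1185] [0.9067 0.4219 0.0004] 11.6
[0.5579 0.3322 0.1435] 1/1 [0.0, 0.0, -0.025] [0.0, 0.0, 0.0] rows 1
[0.4807 0.2966 0.1435] 1/1 [0.0, -0.085, -0.0] [0.0, 0.0, 0.0] rows 2
[0.4807 0.2966 0.2185] 1/1 [0.0, 0.0, -0.075] [0.0, 0.0, 0.0] rows 2
```

step_arm(
  commands=[
    {"travel": [0,0,-0.015],"turn": [0,0,0]},
    {"travel": [0,0,-0.024],"turn": [0,0,0]},
    {"travel": [0,0,-0.024],"turn": [0,0,0]},
    {"travel": [0,0,-0.024],"turn": [0,0,0]},
    {"travel": [0,0,-0.024],"turn": [0,0,0]},
  ],
)

```text
time: 12.1
position: [0.5574, 0.3318, 0.1421]
tool_rot: [-1.689, -2.649, 0.002]
ft_force: [-0.1, -0.2, -3.5]
grip_width: 0.356
grip_force: 40.0
```

step_arm(
  commands=[
    {"travel": [0,-0.02,0],"turn": [0,0,0]},
    {"travel": [0,-0.045,0],"turn": [0,0,0]},
    {"travel": [0,-0.07,0],"turn": [0,0,0]},
    {"travel": [0,-0.085,0],"turn": [0,0,0]},
    {"travel": [0,-0.085,0],"turn": [0,0,0]},
  ],
)

```text
time: 12.6
position: [0.4785, 0.2953, 0.142]
tool_rot: [1.687, 2.649, -0.004]
ft_force: [0.1, 0.6, -3.5]
grip_width: 0.355
grip_force: 40.0
```

step_arm(
  commands=[
    {"travel": [0,0,0],"turn": [0,0,0]},
    {"travel": [0,0,-0.03],"turn": [0,0,0]},
    {"travel": [0,0,-0.06],"turn": [0,0,0]},
    {"travel": [0,0,-0.075],"turn": [0,0,0]},
    {"travel": [0,0,-0.075],"turn": [0,0,0]},
  ],
)

```text
time: 13.1
position: [0.4823, 0.2976, 0.2196]
tool_rot: [1.688, 2.647, 0.006]
ft_force: [0.4, -0.5, -3.4]
grip_width: 0.361
grip_force: 40.0
```

Run:
```python
from h import *
s=ctrl.get_state();print(s['grip_width'],s['grip_force'],s['ft_force'])
im=ctrl.get_image("top");cv2.imwrite("pics/t6.png",im[:,:,::-1])
# wood tray on mat: blue mat mask hole
h=cv2.cvtColor(im,cv2.COLOR_RGB2HSV);m=cv2.inRange(h,(8,50,80),(28,255,255));m[:, :330]=0
for ce,st,bm in blobs(m,300): print('wood',ce,st,[np.round(cv2.minAreaRect(cv2.findContours(bm,0,1)[0][0])[i],1) for i in(0,1,2)])
s2=ctrl.get_image("scene");cv2.imwrite("pics/s6.png",s2[:,:,::-1])
plan([(.563,.0843,.22,12),(.563,.0843,.135,12)])
```

```text
0.3608007773487209 39.96251708411364 [ 0.374  -0.4609 -3.4387]
wood [616.0885 129.5636] [ 586   74   54  121 5098] [array([612.5, 134. ]), array([120.,  53.]), np.float64(90.0)]
wood [543.734  112.0753] [ 517   83   65   52 1222] [array([547.6, 110.5]), array([47.5, 63.4]), np.float64(81.1)]
wood [344.9621 135.4201] [330 105  34  43 369] [array([347.7, 127. ]), array([33.5, 41.2]), np.float64(5.5)]
wood [433.2641 134.4795] [ 398  109   72   52 2734] [array([433.5, 134.4]), array([43.1, 65.9]), np.float64(80.5)]
wood [371.7351 153.5243] [360 143  28  23 370] [array([372.5, 152.9]), array([21. , 28.1]), np.float64(76.8)]
wood [443.1041 206.7017] [ 390  165  113   82 3688] [array([444.7, 206.7]), array([ 76.3, 110.4]), np.float64(82.6)]
wood [373.7401 223.3552] [356 200  35  52 504] [array([370.5, 223.8]), array([25. , 50.2]), np.float64(33.7)]
wood [591.2476 238.1318] [579 219  30  32 311] [array([591. , 236.3]), array([28.5, 25.2]), np.float64(23.7)]
wood [419.3736 265.6613] [ 382  237   77   59 1630] [array([420. , 265.7]), array([77. , 23.1]), np.float64(31.7)]
wood [559.6688 282.5594] [511 274 105  29 320] [array([561.2, 280.6]), array([ 18.9, 107.7]), np.float64(76.4)]
wood [465.2912 354.8141] [ 331  287  216  113 5202] [array([441.2, 348.9]), array([112.1, 208.5]), np.float64(79.3)]
now [0.4806 0.296  0.2165] [ 0.9067  0.4218 -0.0011] 13.2
(0.563, 0.0843, 0.22, 12) 1/1 [-0.227, -0.015, -0.004] [-0.1, 0.0, 12.9] rows 5
(0.563, 0.0843, 0.135, 12) 1/1 [0.0, 0.0, 0.085] [0.0, 0.0, 0.0] rows 2
```

step_arm(
  commands=[
    {"travel": [-0.227,-0.015,-0.004],"turn": [0,0,12.9]},
    {"travel": [-0.227,-0.015,-0.004],"turn": [0,0,12.9]},
    {"travel": [-0.227,-0.015,-0.004],"turn": [0,0,12.9]},
    {"travel": [-0.227,-0.015,-0.004],"turn": [0,0,12.9]},
    {"travel": [-0.227,-0.015,-0.004],"turn": [0,0,12.9]},
  ],
)

```text
time: 13.7
position: [0.5634, 0.0773, 0.219]
tool_rot: [-1.984, -2.436, 0.007]
ft_force: [-0.6, -0.7, -3.3]
grip_width: 0.359
grip_force: 40.0
```

step_arm(
  commands=[
    {"travel": [0,0,0],"turn": [0,0,0]},
    {"travel": [0,0,0.03],"turn": [0,0,0]},
    {"travel": [0,0,0.06],"turn": [0,0,0]},
    {"travel": [0,0,0.06],"turn": [0,0,0]},
    {"travel": [0,0,0.06],"turn": [0,0,0]},
  ],
)

```text
time: 14.2
position: [0.5618, 0.0846, 0.1606]
tool_rot: [-1.973, -2.442, 0.002]
ft_force: [-0.3, -0.2, -3.8]
grip_width: 0.354
grip_force: 40.0
```

Run:
```python
from h import *
s=ctrl.get_state();print(s['grip_width'],s['grip_force'],s['ft_force'])
im=ctrl.get_image("wrist");t=ctrl.get_image("top");c=ctrl.get_image("scene")
cv2.imwrite("pics/w7.png",im[:,:,::-1])
a=cv2.resize(c[140:250,250:400],None,fx=2.66,fy=2.66,interpolation=cv2.INTER_CUBIC);b=cv2.resize(t[170:270,260:396],None,fx=2.93,fy=2.93,interpolation=cv2.INTER_CUBIC)
cv2.imwrite("pics/c7.png",np.hstack([a[:292],b[:292]])[:,:,::-1])
T=cam("top");S=cam("scene")
print((proj(S,(.563,.0843,.045))-[250,140])*2.66,(proj(S,s['position']-[0,0,.0835])-[250,140])*2.66)
plan([(.563,.0843,.1315,12)])
```

```text
0.3542138583837707 39.981994724184915 [-0.2744 -0.2001 -3.825 ]
[238.303  180.2307] [240.3269 153.2045]
now [0.5638 0.0848 0.163 ] [0.9778 0.2094 0.0024] 14.35
(0.563, 0.0843, 0.1315, 12) 1/1 [-0.0, -0.001, 0.032] [0.1, 0.0, 0.1] rows 1
```

View pics/c7.png

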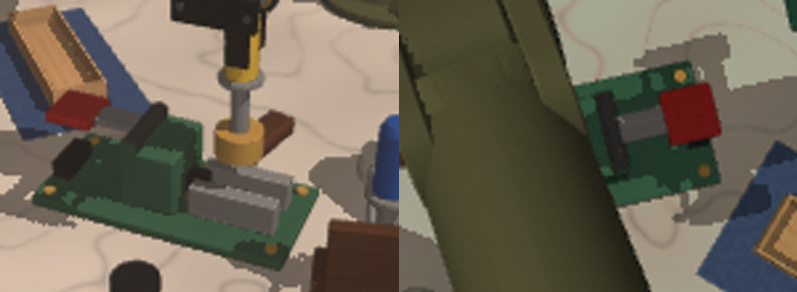

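The crop shows the yellow stamp hanging vertically, foot at (238,150), just over the rails (centre ≈(240,185)); tray sits on the mat. Lowering.

step_arm(
  commands=[
    {"travel": [0,-0.001,0.02],"turn": [0,0,0]},
    {"travel": [0,-0.001,0.031],"turn": [0,0,0]},
    {"travel": [0,-0.001,0.031],"turn": [0,0,0]},
    {"travel": [0,-0.001,0.031],"turn": [0,0,0]},
    {"travel": [0,-0.001,0.031],"turn": [0,0,0]},
  ],
)

```text
time: 14.85
position: [0.5625, 0.0841, 0.1315]
tool_rot: [1.975, 2.442, 0.002]
ft_force: [0.5, 0.5, -2.1]
grip_width: 0.356
grip_force: 40.0
```

step_arm(
  commands=[
    {"travel": [0,0,0.002],"turn": [0,0,0]},
    {"travel": [0,0,0.002],"turn": [0,0,0]},
  ],
)

```text
time: 15.05
position: [0.5619, 0.0839, 0.1287]
tool_rot: [1.976, 2.442, 0.0]
ft_force: [0.4, 0.1, -3.6]
grip_width: 0.357
grip_force: 40.0
```

step_arm(
  commands=[
    {"travel": [0,0,0.002],"turn": [0,0,0]},
    {"travel": [0,0,0.002],"turn": [0,0,0]},
    {"travel": [0,0,0.002],"turn": [0,0,0]},
  ],
)

```text
time: 15.35
position: [0.5621, 0.0842, 0.1285]
tool_rot: [1.975, 2.442, 0.0]
ft_force: [-2.8, 0.1, 7.7]
grip_width: 0.354
grip_force: 40.0
```

step_arm(
  commands=[
    {"travel": [0,0,0],"turn": [0,0,0]},
    {"travel": [0,0,0],"turn": [0,0,0]},
    {"travel": [0,0,0],"turn": [0,0,0]},
    {"travel": [0,0,0],"turn": [0,0,0]},
    {"travel": [0,0,0],"turn": [0,0,0]},
  ],
  gripper=0.7,
)

```text
time: 15.85
position: [0.5618, 0.0839, 0.1264]
tool_rot: [-1.976, -2.442, 0.0]
ft_force: [-0.5, -0.7, 0.3]
grip_width: 0.669
grip_force: 0.0
```

step_arm(
  commands=[
    {"travel": [0,0,-0.03],"turn": [0,0,0]},
    {"travel": [0,0,-0.06],"turn": [0,0,0]},
    {"travel": [0,0,-0.095],"turn": [0,0,0]},
    {"travel": [0,0,-0.095],"turn": [0,0,0]},
    {"travel": [0,0,-0.095],"turn": [0,0,0]},
  ],
)

```text
time: 16.35
position: [0.5622, 0.084, 0.2221]
tool_rot: [1.975, 2.441, 0.001]
ft_force: [-1.0, -0.4, -0.8]
grip_width: 0.698
grip_force: 0.0
```

Run:
```python
from h import *
s=ctrl.get_state();print(s['grip_width'],s['grip_force'],s['ft_force'])
plan([(.597,-.091,.22,12),(.597,-.091,.085,12),(.597,-.091,.05,12)])
```

```text
0.6984282617107815 0.0 [-1.0409 -0.3527 -0.7592]
now [0.5622 0.084  0.2221] [0.9779 0.2089 0.0014] 16.35
(0.597, -0.091, 0.22, 12) 1/1 [-0.178, -0.003, 0.002] [0.1, 0.0, 0.1] rows 4
(0.597, -0.091, 0.085, 12) 1/1 [-0.0, 0.0, 0.135] [-0.0, 0.0, -0.0] rows 3
(0.597, -0.091, 0.05, 12) 1/1 [-0.0, 0.001, 0.035] [-0.0, 0.0, -0.0] rows 1
```

step_arm(
  commands=[
    {"travel": [-0.178,-0.003,0.002],"turn": [0,0,0]},
    {"travel": [-0.178,-0.003,0.002],"turn": [0,0,0]},
    {"travel": [-0.178,-0.003,0.002],"turn": [0,0,0]},
    {"travel": [-0.178,-0.003,0.002],"turn": [0,0,0]},
    {"travel": [-0.178,-0.003,0.002],"turn": [0,0,0]},
  ],
  gripper=0,
)

```text
time: 16.85
position: [0.595, -0.098, 0.2166]
tool_rot: [-1.986, -2.431, 0.006]
ft_force: [-0.3, -0.4, -0.1]
grip_width: 0.325
grip_force: 0.0
```

step_arm(
  commands=[
    {"travel": [0,0,0.05],"turn": [0,0,0]},
    {"travel": [0,0,0.09],"turn": [0,0,0]},
    {"travel": [0,0,0.13],"turn": [0,0,0]},
    {"travel": [0,0,0.135],"turn": [0,0,0]},
    {"travel": [0,0,0.135],"turn": [0,0,0]},
  ],
)

```text
time: 17.35
position: [0.5948, -0.0898, 0.0833]
tool_rot: [-1.972, -2.441, 0.002]
ft_force: [-0.0, -0.0, 1.3]
grip_width: 0.011
grip_force: 0.0
```

```bash
cat >> h.py <<'E'
def stamp(col,box_top=(260,150,340,250),box_scene=(300,110,400,230),sm=90):
    T,S=cam("top"),cam("scene");r=[]
    for n,b in(("top",box_top),("scene",box_scene)):
        im=ctrl.get_image(n)[b[1]:b[3],b[0]:b[2]];bl=blobs(mask(im,col,sm,40),25)
        if not bl: print(n,'no blob');return
        m=max(bl,key=lambda q:q[1][4]);r.append(m[0]+[b[0],b[1]]);print(n,r[-1],m[1])
    print(col,'handle centre',*tri((T,r[0]),(S,r[1])))
E
python3 - <<'E'
from h import *
s=ctrl.get_state();print(s['position'],s['grip_width'],s['ft_force'])
stamp('yellow')
E
```

```text
[ 0.5948 -0.0898  0.0833] 0.010757950643390315 [-0.043  -0.018   1.3109]
top [295.5366 218.7805] [ 29  62  14  15 164]
scene [392.0968 144.8065] [87 32 12  7 31]
yellow handle centre [0.5316 0.1337 0.238 ] 0.058035680276244964
```

Run:
```python
from h import *
P=(.562,.084,.168);T,S=cam("top"),cam("scene");print(proj(T,P),proj(S,P),proj(S,(.559,.3315,.158)))
im=ctrl.get_image("scene");u,v=proj(S,P).astype(int);h=cv2.cvtColor(im,cv2.COLOR_RGB2HSV);print(h[v-12:v+13:6,u],h[v,u-12:u+13:4])
x=cv2.inRange(h[v-40:v+40,u-30:u+30],(18,140,40),(34,255,255))
for b in blobs(x,20): print(b[0]+[u-30,v-40],b[1])
```

```text
[295.3153 219.2027] [341.3564 167.2404] [438.72   203.1876]
[[ 21 180 213]
 [ 20 174 166]
 [ 20 173 162]
 [ 20 174 167]
 [ 20 177 169]] [[ 14  55 200]
 [ 15  53 196]
 [ 20 167 128]
 [ 20 173 162]
 [ 21 177 183]
 [ 15  53 189]
 [ 15  53 188]]
[340.6756 167.2232] [ 24  26  13  29 336]
```

step_arm(
  commands=[
    {"travel": [0,0,0.01],"turn": [0,0,0]},
    {"travel": [0,0,0.02],"turn": [0,0,0]},
    {"travel": [0,0,0.03],"turn": [0,0,0]},
    {"travel": [0,0,0.033],"turn": [0,0,0]},
    {"travel": [0,0,0.033],"turn": [0,0,0]},
  ],
)

```text
time: 18.0
position: [0.5972, -0.0908, 0.0523]
tool_rot: [1.975, 2.441, 0.002]
ft_force: [-0.4, -0.4, 8.4]
grip_width: 0.004
grip_force: 4.3
```

step_arm(
  commands=[
    {"travel": [0,0,0.002],"turn": [0,0,0]},
    {"travel": [0,0,0.004],"turn": [0,0,0]},
    {"travel": [0,0,0.004],"turn": [0,0,0]},
  ],
)

```text
time: 18.3
position: [0.5972, -0.0904, 0.0489]
tool_rot: [1.975, 2.441, 0.002]
ft_force: [-2.0, 0.5, 11.0]
grip_width: 0.006
grip_force: 5.1
```

step_arm(
  commands=[
    {"travel": [0,0,0.002],"turn": [0,0,0]},
    {"travel": [0,0,0.002],"turn": [0,0,0]},
  ],
)

```text
time: 18.5
position: [0.5971, -0.0901, 0.0471]
tool_rot: [1.974, 2.442, 0.002]
ft_force: [-3.1, 1.1, 12.0]
grip_width: 0.006
grip_force: 5.4
```

step_arm(
  commands=[
    {"travel": [0,0,0.002],"turn": [0,0,0]},
    {"travel": [0,0,0.002],"turn": [0,0,0]},
  ],
)

```text
time: 18.7
position: [0.5971, -0.0898, 0.0452]
tool_rot: [1.974, 2.442, 0.002]
ft_force: [-3.4, 1.5, 13.0]
grip_width: 0.007
grip_force: 5.8
```

step_arm(
  commands=[
    {"travel": [0,0,0.002],"turn": [0,0,0]},
    {"travel": [0,0,0.002],"turn": [0,0,0]},
  ],
)

```text
time: 18.9
position: [0.5971, -0.0896, 0.0443]
tool_rot: [1.974, 2.442, 0.002]
ft_force: [-5.4, 2.8, 18.5]
grip_width: 0.006
grip_force: 7.9
```

step_arm(
  commands=[
    {"travel": [0,0,0.001],"turn": [0,0,0]},
    {"travel": [0,0,0.001],"turn": [0,0,0]},
  ],
)

```text
time: 19.1
position: [0.5972, -0.0896, 0.0441]
tool_rot: [1.974, 2.442, 0.001]
ft_force: [-6.7, 2.4, 22.3]
grip_width: 0.004
grip_force: 10.0
```

step_arm(
  commands=[
    {"travel": [0,0,0],"turn": [0,0,0]},
    {"travel": [0,0,0],"turn": [0,0,0]},
    {"travel": [0,0,-0.02],"turn": [0,0,0]},
    {"travel": [0,0,-0.05],"turn": [0,0,0]},
    {"travel": [0,0,-0.1],"turn": [0,0,0]},
  ],
)

```text
time: 19.6
position: [0.5933, -0.0908, 0.138]
tool_rot: [-1.972, -2.438, 0.005]
ft_force: [0.8, -1.0, -0.6]
grip_width: 0.006
grip_force: 0.0
```

step_arm(
  commands=[
    {"travel": [0,0,-0.05],"turn": [0,0,0]},
    {"travel": [0,0,-0.08],"turn": [0,0,0]},
    {"travel": [0,0,-0.08],"turn": [0,0,0]},
    {"travel": [0,0,-0.08],"turn": [0,0,0]},
    {"travel": [0,0,-0.08],"turn": [0,0,0]},
  ],
  gripper=0.7,
)

```text
time: 20.1
position: [0.5949, -0.0909, 0.2184]
tool_rot: [-1.974, -2.44, 0.003]
ft_force: [0.9, 0.1, -0.8]
grip_width: 0.377
grip_force: 0.0
```

Run:
```python
from h import *
s=ctrl.get_state();print(s['grip_width'],s['ft_force'])
T=cam("top");im=ctrl.get_image("top");b=max(blobs(mask(im[150:250,260:340],'yellow',90,40),25),key=lambda q:q[1][4]);print(b[0]+[260,150],b[1])
cv2.imwrite("pics/t8.png",im[:,:,::-1])
h=cv2.cvtColor(im,cv2.COLOR_RGB2HSV);m=cv2.inRange(h,(8,50,80),(28,255,255));m[:,:360]=0;m[:,480:]=0;m[:225]=0;m[330:]=0
for ce,st,bm in blobs(m,300): print('tray',ce,st,cv2.minAreaRect(cv2.findContours(bm,0,1)[0][0]))
print(proj(T,(.4364,-.264,.012)),proj(T,(.4364,-.264,.035)))
plan([(.562,.084,.22,12),(.562,.084,.1285,12)])
```

```text
0.3765815039685448 [ 0.8853  0.0674 -0.8461]
[295.472  218.7702] [ 29  62  14  15 161]
tray [421.9335 287.2035] [412 225  24 105 978] ((420.2835998535156, 277.5574951171875), (106.11286926269531, 14.636258125305176), 81.46923065185547)
tray [466.0105 232.5157] [454 225  26  22 382] ((466.5, 235.5), (21.0, 25.0), 90.0)
[418.8388 266.0986] [421.1101 266.032 ]
now [ 0.5948 -0.0909  0.2182] [ 0.978   0.2088 -0.0035] 20.15
(0.562, 0.084, 0.22, 12) 1/1 [0.178, 0.004, -0.002] [-0.2, -0.1, 0.1] rows 4
(0.562, 0.084, 0.1285, 12) 1/1 [-0.0, 0.0, 0.092] [0.0, 0.0, -0.0] rows 2
```

step_arm(
  commands=[
    {"travel": [0.178,0.004,-0.002],"turn": [0,0,0]},
    {"travel": [0.178,0.004,-0.002],"turn": [0,0,0]},
    {"travel": [0.178,0.004,-0.002],"turn": [0,0,0]},
    {"travel": [0.178,0.004,-0.002],"turn": [0,0,0]},
    {"travel": [0.178,0.004,-0.002],"turn": [0,0,0]},
  ],
)

```text
time: 20.65
position: [0.5604, 0.0906, 0.2215]
tool_rot: [-1.962, -2.449, -0.0]
ft_force: [-0.1, 0.1, -0.1]
grip_width: 0.693
grip_force: 0.0
```

step_arm(
  commands=[
    {"travel": [0,0,0],"turn": [0,0,0]},
    {"travel": [0,0,0.04],"turn": [0,0,0]},
    {"travel": [0,0,0.08],"turn": [0,0,0]},
    {"travel": [0,0,0.091],"turn": [0,0,0]},
    {"travel": [0,0,0.091],"turn": [0,0,0]},
  ],
)

```text
time: 21.15
position: [0.5615, 0.0822, 0.1294]
tool_rot: [-1.976, -2.437, 0.005]
ft_force: [-0.6, -0.1, 0.2]
grip_width: 0.7
grip_force: 0.0
```

step_arm(
  commands=[
    {"travel": [0,0,0],"turn": [0,0,0]},
    {"travel": [0,0,0],"turn": [0,0,0]},
    {"travel": [0,0,0],"turn": [0,0,0]},
    {"travel": [0,0,0],"turn": [0,0,0]},
    {"travel": [0,0,0],"turn": [0,0,0]},
  ],
  gripper=0.2,
  force=40,
)

```text
time: 21.65
position: [0.5629, 0.0841, 0.1323]
tool_rot: [1.975, 2.442, 0.0]
ft_force: [-1.1, -0.7, 3.2]
grip_width: 0.357
grip_force: 40.0
```

step_arm(
  commands=[
    {"travel": [0,0,0],"turn": [0,0,0]},
    {"travel": [0,0,0],"turn": [0,0,0]},
    {"travel": [0,0,-0.03],"turn": [0,0,0]},
    {"travel": [0,0,-0.06],"turn": [0,0,0]},
    {"travel": [0,0,-0.09],"turn": [0,0,0]},
  ],
)

```text
time: 22.15
position: [0.5619, 0.084, 0.2211]
tool_rot: [-1.975, -2.441, 0.002]
ft_force: [1.0, 0.4, -3.8]
grip_width: 0.358
grip_force: 39.9
```

Run:
```python
from h import *
s=ctrl.get_state();print(s['grip_width'],s['grip_force'],s['ft_force'])
im=ctrl.get_image("scene");cv2.imwrite("pics/s9.png",im[:,:,::-1])
t=ctrl.get_image("top");cv2.imwrite("pics/t9.png",t[:,:,::-1])
h=cv2.cvtColor(t,cv2.COLOR_RGB2HSV);m=cv2.inRange(h,(8,50,80),(28,255,255));m[:,:370]=0;m[:,480:]=0;m[:225]=0;m[330:]=0
for ce,st,bm in blobs(m,300): print('tray',ce,st,cv2.minAreaRect(cv2.findContours(bm,0,1)[0][0]))
# tray long axis direction (56 deg); slot +60 mm (far end first)
c=np.array([.4364,-.264]);d=np.array([np.cos(np.radians(56)),np.sin(np.radians(56))])
for k in(-.06,0,.06): print(k,c+k*d)
g=c-.06*d
plan([(.52,-.08,.22,-12),(g[0],g[1],.22,-34),(g[0],g[1],.12,-34)])
```

```text
0.3584616690126325 39.94904144112752 [ 1.0277  0.427  -3.8466]
tray [468.6471 247.654 ] [450 225  30  64 870] ((464.5, 256.5), (63.0, 29.0), 90.0)
tray [419.4878 265.9875] [ 381  237   78   59 1847] ((419.4336242675781, 265.9884033203125), (78.69880676269531, 24.147645950317383), 31.701427459716797)
-0.06 [ 0.4028 -0.3137]
0 [ 0.4364 -0.264 ]
0.06 [ 0.47   -0.2143]
now [0.565  0.0849 0.2248] [0.9779 0.209  0.0064] 22.25
(0.52, -0.08, 0.22, -12) 1/1 [-0.152, -0.078, 0.004] [0.4, -0.0, 24.1] rows 4
(np.float64(0.4028484257917552), np.float64(-0.3137422543533025), 0.22, -34) 1/2 [-0.127, -0.033, 0.0] [-0.0, -0.0, 11.0] rows 3
(np.float64(0.4028484257917552), np.float64(-0.3137422543533025), 0.22, -34) 2/2 [-0.13, -0.009, 0.0] [-0.0, -0.0, 11.0] rows 3
(np.float64(0.4028484257917552), np.float64(-0.3137422543533025), 0.12, -34) 1/1 [-0.0, 0.0, 0.1] [-0.0, -0.0, -0.0] rows 2
```

step_arm(
  commands=[
    {"travel": [-0.152,-0.078,0.004],"turn": [0,0,24.1]},
    {"travel": [-0.152,-0.078,0.004],"turn": [0,0,24.1]},
    {"travel": [-0.152,-0.078,0.004],"turn": [0,0,24.1]},
    {"travel": [-0.152,-0.078,0.004],"turn": [0,0,24.1]},
  ],
)

```text
time: 22.65
position: [0.5152, -0.0877, 0.2149]
tool_rot: [-2.452, -1.963, 0.008]
ft_force: [0.5, -0.3, -3.6]
grip_width: 0.356
grip_force: 40.0
```

step_arm(
  commands=[
    {"travel": [-0.127,-0.033,0],"turn": [0,0,11]},
    {"travel": [-0.127,-0.033,0],"turn": [0,0,11]},
    {"travel": [-0.127,-0.033,0],"turn": [0,0,11]},
  ],
)

```text
time: 22.95
position: [0.4559, -0.2022, 0.2151]
tool_rot: [-2.624, -1.725, 0.006]
ft_force: [-0.7, 1.0, -3.0]
grip_width: 0.359
grip_force: 40.0
```

step_arm(
  commands=[
    {"travel": [-0.13,-0.009,0],"turn": [0,0,11]},
    {"travel": [-0.13,-0.009,0],"turn": [0,0,11]},
    {"travel": [-0.13,-0.009,0],"turn": [0,0,11]},
    {"travel": [-0.13,-0.009,0],"turn": [0,0,11]},
    {"travel": [-0.13,-0.009,0],"turn": [0,0,11]},
  ],
)

```text
time: 23.45
position: [0.3991, -0.3141, 0.2154]
tool_rot: [-2.773, -1.469, 0.001]
ft_force: [1.2, 1.2, -3.5]
grip_width: 0.355
grip_force: 40.0
```

Run:
```python
from h import *
s=ctrl.get_state();print(s['grip_width'],s['grip_force'],s['ft_force'])
im=ctrl.get_image("wrist");cv2.imwrite("pics/w10.png",im[:,:,::-1]);W=cam("wrist",s)
R=Ro.from_rotvec(s['tool_rot'])
h=cv2.cvtColor(im,cv2.COLOR_RGB2HSV)
# expected wall edges at rows
c=np.array([.4364,-.264,.035]);d=np.array([np.cos(np.radians(56)),np.sin(np.radians(56)),0]);n=np.array([-d[1],d[0],0])
for a in(.107,.05):
    print([proj(W,c+a*d+b*n) for b in(.033,-.033)])
blue=mask(im,'blue',90,30)
for v in(60,80,110,140): 
    r=np.flatnonzero(blue[v]);g=np.flatnonzero(np.diff(r)>20);print(v,[(r[i],r[i+1]) for i in g],r[:1],r[-1:])
plan([(.4028,-.3137,.22,-34),(.4028,-.3137,.105,-34)])
```

```text
0.35520017567974155 39.99399966164674 [ 1.1921  1.2177 -3.4611]
[array([292.9803,  43.0836]), array([347.874,  42.879])]
[array([294.1537,  93.5383]), array([346.8363,  93.382 ])]
60 [] [] []
80 [] [] []
110 [] [] []
140 [] [] []
now [ 0.4    -0.3131  0.2158] [ 0.8288 -0.5596 -0.0027] 23.5
(0.4028, -0.3137, 0.22, -34) 1/1 [0.001, 0.003, -0.004] [-0.2, -0.1, -0.0] rows 1
(0.4028, -0.3137, 0.105, -34) 1/1 [0.0, -0.0, 0.115] [0.0, 0.0, -0.0] rows 3
```

```bash
cat >> h.py <<'E'
def walls(im,rows,lo=250,hi=400,th=90):
    for v in rows:
        h=cv2.cvtColor(im,cv2.COLOR_RGB2HSV)[v,lo:hi];w=(h[:,0]>5)&(h[:,0]<30)&(h[:,1]>60)
        k=np.flatnonzero(w);print(v,'wood cols',lo+k[0] if len(k) else None,lo+k[-1] if len(k) else None,len(k))
E
python3 - <<'E'
from h import *
im=cv2.imread("pics/w10.png")[:,:,::-1].copy()
walls(im,(35,50,70,93,120,150))
h=cv2.cvtColor(im,cv2.COLOR_RGB2HSV);print(h[93,260:380:8].tolist())
E
```

```text
35 wood cols None None 0
50 wood cols 295 349 55
70 wood cols 296 348 53
93 wood cols 296 348 53
120 wood cols 297 348 52
150 wood cols 298 347 50
[[18, 35, 240], [112, 71, 133], [111, 77, 140], [112, 78, 141], [111, 79, 138], [14, 105, 107], [15, 118, 231], [19, 105, 240], [17, 109, 240], [17, 109, 240], [16, 117, 232], [15, 121, 225], [118, 41, 88], [112, 75, 132], [112, 74, 131]]
```

step_arm(
  commands=[
    {"travel": [0.001,0.004,0.02],"turn": [0,0,0]},
    {"travel": [0.001,0.004,0.06],"turn": [0,0,0]},
    {"travel": [0.001,0.004,0.09],"turn": [0,0,0]},
    {"travel": [0.001,0.004,0.108],"turn": [0,0,0]},
    {"travel": [0.001,0.004,0.11],"turn": [0,0,0]},
  ],
)

```text
time: 24.0
position: [0.4029, -0.3124, 0.1041]
tool_rot: [-2.767, -1.475, 0.003]
ft_force: [-0.8, 1.1, -3.1]
grip_width: 0.355
grip_force: 40.0
```

step_arm(
  commands=[
    {"travel": [0,0,0.003],"turn": [0,0,0]},
    {"travel": [0,0,0.003],"turn": [0,0,0]},
    {"travel": [0,0,0.003],"turn": [0,0,0]},
  ],
)

```text
time: 24.3
position: [0.4051, -0.316, 0.1058]
tool_rot: [2.772, 1.473, 0.001]
ft_force: [0.7, 0.4, -3.3]
grip_width: 0.36
grip_force: 40.0
```

step_arm(
  commands=[
    {"travel": [0,0,0.002],"turn": [0,0,0]},
    {"travel": [0,0,0.002],"turn": [0,0,0]},
  ],
)

```text
time: 24.5
position: [0.4043, -0.3158, 0.1029]
tool_rot: [2.774, 1.473, 0.0]
ft_force: [0.1, -0.3, -3.8]
grip_width: 0.355
grip_force: 40.0
```

step_arm(
  commands=[
    {"travel": [0,0,0.002],"turn": [0,0,0]},
    {"travel": [0,0,0.002],"turn": [0,0,0]},
    {"travel": [0,0,0.002],"turn": [0,0,0]},
  ],
)

```text
time: 24.8
position: [0.4041, -0.3157, 0.1005]
tool_rot: [-2.774, -1.474, 0.0]
ft_force: [0.0, -0.1, -3.3]
grip_width: 0.351
grip_force: 40.0
```

step_arm(
  commands=[
    {"travel": [0,0,0.002],"turn": [0,0,0]},
    {"travel": [0,0,0.002],"turn": [0,0,0]},
    {"travel": [0,0,0.002],"turn": [0,0,0]},
  ],
)

```text
time: 25.1
position: [0.4048, -0.3158, 0.0997]
tool_rot: [2.773, 1.474, 0.001]
ft_force: [-0.9, 1.3, 5.3]
grip_width: 0.355
grip_force: 40.0
```

step_arm(
  commands=[
    {"travel": [0,0,0],"turn": [0,0,0]},
    {"travel": [0,0,0],"turn": [0,0,0]},
    {"travel": [0,0,0],"turn": [0,0,0]},
    {"travel": [0,0,0],"turn": [0,0,0]},
    {"travel": [0,0,0],"turn": [0,0,0]},
  ],
  gripper=0.7,
)

```text
time: 25.6
position: [0.4041, -0.3157, 0.0984]
tool_rot: [-2.774, -1.474, 0.0]
ft_force: [-0.1, 0.6, -0.0]
grip_width: 0.675
grip_force: 0.0
```

step_arm(
  commands=[
    {"travel": [0,0,-0.03],"turn": [0,0,0]},
    {"travel": [0,0,-0.06],"turn": [0,0,0]},
    {"travel": [0,0,-0.105],"turn": [0,0,0]},
    {"travel": [0,0,-0.105],"turn": [0,0,0]},
    {"travel": [0,0,-0.105],"turn": [0,0,0]},
  ],
)

```text
time: 26.1
position: [0.4048, -0.3162, 0.2047]
tool_rot: [2.772, 1.473, 0.001]
ft_force: [0.4, -0.3, -0.3]
grip_width: 0.7
grip_force: 0.0
```

Run:
```python
from h import *
s=ctrl.get_state();print(s['grip_width'],s['grip_force'],s['ft_force'])
plan([(.5,-.07,.205,-8),(.5227,.4064,.205,25)])
```

```text
0.6996395003575683 0.0 [ 0.3853 -0.2935 -0.3019]
now [ 0.4048 -0.3162  0.2047] [ 0.8286 -0.5598  0.0027] 26.1
(0.5, -0.07, 0.205, -8) 1/2 [0.129, -0.029, -0.0] [0.1, 0.0, -13.0] rows 3
(0.5, -0.07, 0.205, -8) 2/2 [0.132, -0.0, -0.001] [0.0, 0.1, -13.0] rows 3
(0.5227, 0.4064, 0.205, 25) 1/2 [0.237, -0.022, 0.0] [0.0, -0.0, -16.5] rows 5
(0.5227, 0.4064, 0.205, 25) 2/2 [0.234, 0.046, 0.001] [0.1, -0.0, -16.5] rows 5
```

step_arm(
  commands=[
    {"travel": [0.129,-0.029,0],"turn": [0,0,-13]},
    {"travel": [0.129,-0.029,0],"turn": [0,0,-13]},
    {"travel": [0.129,-0.029,0],"turn": [0,0,-13]},
    {"travel": [0.129,-0.029,0],"turn": [0,0,-13]},
  ],
)

```text
time: 26.5
position: [0.4536, -0.1864, 0.2023]
tool_rot: [-2.579, -1.789, -0.001]
ft_force: [0.3, 0.7, -0.1]
grip_width: 0.702
grip_force: 0.0
```

step_arm(
  commands=[
    {"travel": [0.132,0,0],"turn": [0,0,-13]},
    {"travel": [0.132,0,0],"turn": [0,0,-13]},
    {"travel": [0.132,0,0],"turn": [0,0,-13]},
    {"travel": [0.132,0,0],"turn": [0,0,-13]},
  ],
)

```text
time: 26.9
position: [0.5003, -0.0641, 0.2025]
tool_rot: [-2.362, -2.068, -0.002]
ft_force: [0.5, -0.4, 0.8]
grip_width: 0.698
grip_force: 0.0
```

step_arm(
  commands=[
    {"travel": [0.237,-0.022,0],"turn": [0,0,-16.5]},
    {"travel": [0.237,-0.022,0],"turn": [0,0,-16.5]},
    {"travel": [0.237,-0.022,0],"turn": [0,0,-16.5]},
    {"travel": [0.237,-0.022,0],"turn": [0,0,-16.5]},
    {"travel": [0.237,-0.022,0],"turn": [0,0,-16.5]},
  ],
)

```text
time: 27.4
position: [0.5106, 0.1697, 0.2025]
tool_rot: [-2.051, -2.379, 0.002]
ft_force: [0.7, 0.7, 0.2]
grip_width: 0.701
grip_force: 0.0
```

step_arm(
  commands=[
    {"travel": [0.234,0.046,0],"turn": [0,0,-16.5]},
    {"travel": [0.234,0.046,0],"turn": [0,0,-16.5]},
    {"travel": [0.234,0.046,0],"turn": [0,0,-16.5]},
    {"travel": [0.234,0.046,0],"turn": [0,0,-16.5]},
    {"travel": [0.234,0.046,0],"turn": [0,0,-16.5]},
  ],
)

```text
time: 27.9
position: [0.5223, 0.4075, 0.2011]
tool_rot: [-1.689, -2.648, 0.004]
ft_force: [0.1, 0.1, 0.8]
grip_width: 0.702
grip_force: 0.0
```

step_arm(
  commands=[
    {"travel": [0,0,0],"turn": [0,0,0]},
    {"travel": [0,0,0],"turn": [0,0,0]},
    {"travel": [0,0,0],"turn": [0,0,0]},
  ],
)

```text
time: 28.2
position: [0.5234, 0.404, 0.2023]
tool_rot: [1.692, 2.646, -0.004]
ft_force: [0.0, -0.8, 0.1]
grip_width: 0.699
grip_force: 0.0
```

```bash
cat >> h.py <<'E'
def trayview():
    im=ctrl.get_image("top");h=cv2.cvtColor(im,cv2.COLOR_RGB2HSV);b=mask(im,'blue',100,40)
    m=cv2.inRange(h,(8,50,80),(28,255,255));m[:,:365]=0;m[:,482:]=0;m[:225]=0;m[330:]=0
    for ce,st,bm in blobs(m,300): print('tray',ce,st[4],cv2.minAreaRect(cv2.findContours(bm,0,1)[0][0]))
    return im
E
python3 - <<'E'
from h import *
s=ctrl.get_state();print(s['position'],s['grip_width'],s['ft_force'])
im=trayview();cv2.imwrite("pics/t11.png",im[:,:,::-1])
w=ctrl.get_image("wrist");W=cam("wrist",s)
for ce,st,_ in blobs(mask(w,'red',100,40),60): print(ce,st)
print(proj(W,(.5227,.4064,.193)))
cv2.imwrite("pics/c11.png",cv2.resize(im[190:340,340:500,::-1],None,fx=3.5,fy=3.5,interpolation=cv2.INTER_CUBIC))
plan([(.5227,.4064,.205,25),(.5227,.4064,.118,25)])
E
```

```text
[0.5234 0.404  0.2023] 0.6993397556593971 [ 0.0469 -0.7881  0.0963]
tray [460.0712 232.3288] 590 ((458.5, 235.5), (21.0, 45.0), 90.0)
tray [413.9676 263.0508] 1357 ((419.80902099609375, 265.505615234375), (77.37985229492188, 22.89595603942871), 32.0053825378418)
tray [469.0537 311.0333] 540 ((465.5, 309.0), (31.0, 40.0), 0.0)
[598.1004 187.9377] [ 531  144  109   92 5281]
[319.0671 210.033 ] [ 299  183   41   55 1699]
[318.7165 217.1197]
now [0.5236 0.404  0.2031] [ 0.9081  0.4188 -0.0004] 28.3
(0.5227, 0.4064, 0.205, 25) 1/1 [0.003, 0.0, -0.002] [-0.0, 0.1, -0.2] rows 1
(0.5227, 0.4064, 0.118, 25) 1/1 [-0.0, 0.0, 0.087] [-0.0, 0.0, -0.0] rows 2
```

View pics/c11.png

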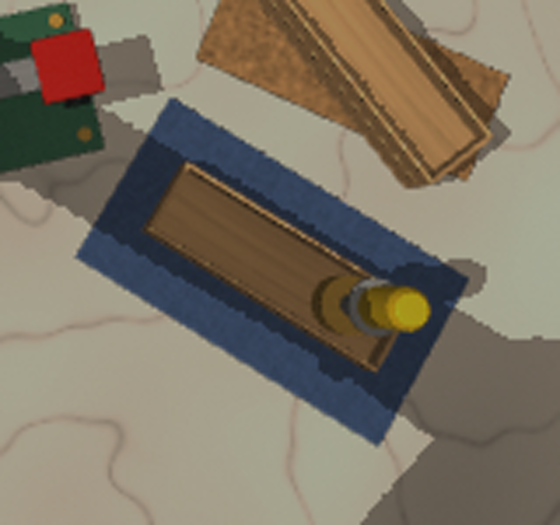

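Yellow stands upright in the tray (foot near crop (340,305), handle (405,308)); tray square on the mat. Taking red.

step_arm(
  commands=[
    {"travel": [0.003,0,0.045],"turn": [0,0,0]},
    {"travel": [0.003,0,0.07],"turn": [0,0,0]},
    {"travel": [0.003,0,0.085],"turn": [0,0,0]},
    {"travel": [0.003,0,0.085],"turn": [0,0,0]},
    {"travel": [0.003,0,0.085],"turn": [0,0,0]},
  ],
)

```text
time: 28.8
position: [0.5218, 0.4091, 0.1196]
tool_rot: [1.69, 2.647, 0.002]
ft_force: [0.2, 0.1, -0.2]
grip_width: 0.695
grip_force: 0.0
```

step_arm(
  commands=[
    {"travel": [0,0,0],"turn": [0,0,0]},
    {"travel": [0,0,0],"turn": [0,0,0]},
    {"travel": [0,0,0],"turn": [0,0,0]},
  ],
)

```text
time: 29.1
position: [0.5213, 0.4098, 0.1196]
tool_rot: [1.689, 2.648, 0.002]
ft_force: [-0.3, -0.2, -0.1]
grip_width: 0.704
grip_force: 0.0
```

step_arm(
  commands=[
    {"travel": [0,0,0],"turn": [0,0,0]},
    {"travel": [0,0,0],"turn": [0,0,0]},
    {"travel": [0,0,0],"turn": [0,0,0]},
    {"travel": [0,0,0],"turn": [0,0,0]},
    {"travel": [0,0,0],"turn": [0,0,0]},
  ],
  gripper=0.2,
  force=40,
)

```text
time: 29.6
position: [0.5208, 0.4093, 0.1184]
tool_rot: [-1.689, -2.649, 0.0]
ft_force: [-0.3, -0.5, -0.6]
grip_width: 0.356
grip_force: 40.0
```

step_arm(
  commands=[
    {"travel": [0,0,0],"turn": [0,0,0]},
    {"travel": [0,0,0],"turn": [0,0,0]},
  ],
)

```text
time: 29.8
position: [0.5208, 0.4093, 0.1184]
tool_rot: [-1.689, -2.649, 0.0]
ft_force: [-0.3, -0.7, 0.1]
grip_width: 0.353
grip_force: 40.0
```

step_arm(
  commands=[
    {"travel": [0,0,-0.015],"turn": [0,0,0]},
    {"travel": [0,0,-0.024],"turn": [0,0,0]},
    {"travel": [0,0,-0.024],"turn": [0,0,0]},
    {"travel": [0,0,-0.024],"turn": [0,0,0]},
    {"travel": [0,0,-0.024],"turn": [0,0,0]},
  ],
)

```text
time: 30.3
position: [0.5208, 0.409, 0.1421]
tool_rot: [-1.689, -2.649, 0.001]
ft_force: [0.0, -1.4, -2.4]
grip_width: 0.361
grip_force: 40.0
```

step_arm(
  commands=[
    {"travel": [0,-0.02,0],"turn": [0,0,0]},
    {"travel": [0,-0.045,0],"turn": [0,0,0]},
    {"travel": [0,-0.07,0],"turn": [0,0,0]},
    {"travel": [0,-0.085,0],"turn": [0,0,0]},
    {"travel": [0,-0.085,0],"turn": [0,0,0]},
  ],
)

```text
time: 30.8
position: [0.4417, 0.3727, 0.1421]
tool_rot: [1.686, 2.65, -0.004]
ft_force: [-0.1, -0.5, -3.3]
grip_width: 0.356
grip_force: 40.0
```

step_arm(
  commands=[
    {"travel": [0,0,0],"turn": [0,0,0]},
    {"travel": [0,0,-0.03],"turn": [0,0,0]},
    {"travel": [0,0,-0.06],"turn": [0,0,0]},
    {"travel": [0,0,-0.075],"turn": [0,0,0]},
    {"travel": [0,0,-0.075],"turn": [0,0,0]},
  ],
)

```text
time: 31.3
position: [0.4455, 0.3749, 0.2196]
tool_rot: [1.689, 2.648, 0.007]
ft_force: [-0.3, -0.2, -4.3]
grip_width: 0.353
grip_force: 40.0
```

Run:
```python
from h import *
s=ctrl.get_state();print(s['grip_width'],s['grip_force'],s['ft_force'])
plan([(.47,.23,.22,18),(.562,.086,.22,12)])
```

```text
0.35324541798045506 39.99969148835589 [-0.2611 -0.1686 -4.3313]
now [0.4455 0.3749 0.2196] [0.9068 0.4215 0.0043] 31.3
(0.47, 0.23, 0.22, 18) 1/1 [-0.142, -0.039, -0.001] [0.2, -0.1, 6.9] rows 3
(0.562, 0.086, 0.22, 12) 1/1 [-0.165, 0.043, 0.0] [0.0, 0.0, 6.0] rows 4
```

step_arm(
  commands=[
    {"travel": [-0.142,-0.039,0],"turn": [0,0,6.9]},
    {"travel": [-0.142,-0.039,0],"turn": [0,0,6.9]},
    {"travel": [-0.142,-0.039,0],"turn": [0,0,6.9]},
    {"travel": [-0.142,-0.039,0],"turn": [0,0,6.9]},
  ],
)

```text
time: 31.7
position: [0.4711, 0.2178, 0.2152]
tool_rot: [1.861, 2.527, -0.011]
ft_force: [0.8, -0.3, -3.4]
grip_width: 0.352
grip_force: 40.0
```

step_arm(
  commands=[
    {"travel": [-0.165,0.043,0],"turn": [0,0,6]},
    {"travel": [-0.165,0.043,0],"turn": [0,0,6]},
    {"travel": [-0.165,0.043,0],"turn": [0,0,6]},
    {"travel": [-0.165,0.043,0],"turn": [0,0,6]},
    {"travel": [-0.165,0.043,0],"turn": [0,0,6]},
  ],
)

```text
time: 32.2
position: [0.5619, 0.0793, 0.215]
tool_rot: [-1.985, -2.433, 0.004]
ft_force: [0.5, 0.2, -3.7]
grip_width: 0.36
grip_force: 40.0
```

step_arm(
  commands=[
    {"travel": [0,0,0],"turn": [0,0,0]},
    {"travel": [0,0,0.03],"turn": [0,0,0]},
    {"travel": [0,0,0.06],"turn": [0,0,0]},
    {"travel": [0,0,0.06],"turn": [0,0,0]},
    {"travel": [0,0,0.06],"turn": [0,0,0]},
  ],
)

```text
time: 32.7
position: [0.5597, 0.0863, 0.1576]
tool_rot: [-1.972, -2.444, 0.001]
ft_force: [0.9, 0.5, -2.5]
grip_width: 0.358
grip_force: 40.0
```

Run:
```python
from h import *
s=ctrl.get_state();print(s['grip_width'],s['grip_force'],s['ft_force'])
S=cam("scene");c=ctrl.get_image("scene")
# brass foot / red handle in scene: compare with expectation
b=c[100:220,300:400];r=blobs(mask(b,'red',110,50),20);print([(q[0]+[300,100],q[1][4]) for q in r])
print('exp handle',proj(S,s['position']+[0,-.003,.0395]))
plan([(.562,.086,.1315,12)])
```

```text
0.3578504270098012 39.999828330182936 [ 0.9235  0.5046 -2.5212]
[(array([343.7857, 164.7946]), np.int32(112))]
exp handle [342.0507 156.3825]
now [0.5608 0.0863 0.1587] [0.9775 0.2108 0.0015] 32.75
(0.562, 0.086, 0.1315, 12) 1/1 [-0.001, 0.001, 0.027] [0.1, -0.0, 0.2] rows 1
```

step_arm(
  commands=[
    {"travel": [-0.001,0.001,0.015],"turn": [0,0,0]},
    {"travel": [-0.001,0.001,0.027],"turn": [0,0,0]},
    {"travel": [-0.001,0.001,0.027],"turn": [0,0,0]},
    {"travel": [-0.001,0.001,0.029],"turn": [0,0,0]},
    {"travel": [-0.001,0.001,0.029],"turn": [0,0,0]},
  ],
)

```text
time: 33.25
position: [0.5616, 0.084, 0.1288]
tool_rot: [-1.976, -2.442, 0.001]
ft_force: [-0.5, 0.3, -1.1]
grip_width: 0.356
grip_force: 40.0
```

step_arm(
  commands=[
    {"travel": [0,0,0.002],"turn": [0,0,0]},
    {"travel": [0,0,0.002],"turn": [0,0,0]},
    {"travel": [0,0,0.002],"turn": [0,0,0]},
  ],
)

```text
time: 33.55
position: [0.5618, 0.0844, 0.1286]
tool_rot: [1.975, 2.442, -0.0]
ft_force: [-3.7, -0.3, 9.4]
grip_width: 0.359
grip_force: 40.0
```

step_arm(
  commands=[
    {"travel": [0,0,0],"turn": [0,0,0]},
    {"travel": [0,0,0],"turn": [0,0,0]},
    {"travel": [0,0,0],"turn": [0,0,0]},
    {"travel": [0,0,0],"turn": [0,0,0]},
    {"travel": [0,0,0],"turn": [0,0,0]},
  ],
  gripper=0.7,
)

```text
time: 34.05
position: [0.5617, 0.0839, 0.1264]
tool_rot: [-1.976, -2.442, 0.0]
ft_force: [0.2, -0.9, 0.7]
grip_width: 0.673
grip_force: 0.0
```

step_arm(
  commands=[
    {"travel": [0,0,-0.03],"turn": [0,0,0]},
    {"travel": [0,0,-0.06],"turn": [0,0,0]},
    {"travel": [0,0,-0.095],"turn": [0,0,0]},
    {"travel": [0,0,-0.095],"turn": [0,0,0]},
    {"travel": [0,0,-0.095],"turn": [0,0,0]},
  ],
)

```text
time: 34.55
position: [0.5621, 0.084, 0.2221]
tool_rot: [1.975, 2.441, 0.001]
ft_force: [0.2, -0.4, -1.0]
grip_width: 0.696
grip_force: 0.0
```

step_arm(
  commands=[
    {"travel": [-0.178,-0.003,0.002],"turn": [0,0,0]},
    {"travel": [-0.178,-0.003,0.002],"turn": [0,0,0]},
    {"travel": [-0.178,-0.003,0.002],"turn": [0,0,0]},
    {"travel": [-0.178,-0.003,0.002],"turn": [0,0,0]},
    {"travel": [-0.178,-0.003,0.002],"turn": [0,0,0]},
  ],
  gripper=0,
)

```text
time: 35.05
position: [0.5949, -0.098, 0.2167]
tool_rot: [-1.986, -2.431, 0.006]
ft_force: [0.3, 0.5, -0.7]
grip_width: 0.329
grip_force: 0.0
```

```bash
cat >> h.py <<'E'
def onrails(col,P=(.562,.084,.168)):
    T,S=cam("top"),cam("scene")
    for n,C in(("top",T),("scene",S)):
        im=ctrl.get_image(n);u,v=proj(C,P).astype(int);a,b=u-22,v-30
        r=blobs(mask(im[b:b+60,a:a+44],col,100,40),30);print(n,'exp',proj(C,P),[(q[0]+[a,b],q[1][4]) for q in r])
E
python3 - <<'E'
from h import *
onrails('red');plan([(.597,-.091,.085,12)])
E
```

```text
top exp [295.3153 219.2027] [(array([295.1911, 219.3376]), np.int32(157))]
scene exp [341.3564 167.2404] [(array([340.9639, 167.2806]), np.int32(360))]
now [ 0.595  -0.0911  0.2176] [ 0.9782  0.2075 -0.0026] 35.15
(0.597, -0.091, 0.085, 12) 1/1 [-0.001, 0.002, 0.133] [-0.2, -0.1, -0.0] rows 3
```

Red stands as expected. Press.

step_arm(
  commands=[
    {"travel": [0,0,0.05],"turn": [0,0,0]},
    {"travel": [0,0,0.09],"turn": [0,0,0]},
    {"travel": [0,0,0.13],"turn": [0,0,0]},
    {"travel": [0,0,0.135],"turn": [0,0,0]},
    {"travel": [0,0,0.135],"turn": [0,0,0]},
  ],
)

```text
time: 35.65
position: [0.5951, -0.0889, 0.0839]
tool_rot: [-1.971, -2.443, 0.001]
ft_force: [0.0, 0.1, 0.5]
grip_width: 0.002
grip_force: 0.0
```

step_arm(
  commands=[
    {"travel": [0,0,0],"turn": [0,0,0]},
    {"travel": [0,0,0.01],"turn": [0,0,0]},
    {"travel": [0,0,0.02],"turn": [0,0,0]},
    {"travel": [0,0,0.03],"turn": [0,0,0]},
    {"travel": [0,0,0.036],"turn": [0,0,0]},
  ],
)

```text
time: 36.15
position: [0.5973, -0.0904, 0.0494]
tool_rot: [1.975, 2.441, 0.003]
ft_force: [-2.2, 1.2, 11.2]
grip_width: 0.007
grip_force: 5.3
```

step_arm(
  commands=[
    {"travel": [0,0,0.003],"turn": [0,0,0]},
    {"travel": [0,0,0.005],"turn": [0,0,0]},
    {"travel": [0,0,0.007],"turn": [0,0,0]},
    {"travel": [0,0,0.008],"turn": [0,0,0]},
    {"travel": [0,0,0.008],"turn": [0,0,0]},
  ],
)

```text
time: 36.65
position: [0.5973, -0.0894, 0.0442]
tool_rot: [1.974, 2.442, 0.002]
ft_force: [-6.1, 2.3, 21.8]
grip_width: 0.003
grip_force: 9.8
```

step_arm(
  commands=[
    {"travel": [0,0,0],"turn": [0,0,0]},
    {"travel": [0,0,0],"turn": [0,0,0]},
    {"travel": [0,0,-0.02],"turn": [0,0,0]},
    {"travel": [0,0,-0.05],"turn": [0,0,0]},
    {"travel": [0,0,-0.1],"turn": [0,0,0]},
  ],
)

```text
time: 37.15
position: [0.5933, -0.0908, 0.1382]
tool_rot: [-1.972, -2.438, 0.005]
ft_force: [-0.0, 0.2, -1.2]
grip_width: 0.007
grip_force: 0.0
```

step_arm(
  commands=[
    {"travel": [0,0,-0.05],"turn": [0,0,0]},
    {"travel": [0,0,-0.08],"turn": [0,0,0]},
    {"travel": [0,0,-0.08],"turn": [0,0,0]},
    {"travel": [0,0,-0.08],"turn": [0,0,0]},
    {"travel": [0,0,-0.08],"turn": [0,0,0]},
  ],
  gripper=0.7,
)

```text
time: 37.65
position: [0.5948, -0.0909, 0.2185]
tool_rot: [-1.974, -2.44, 0.003]
ft_force: [0.5, -0.6, -0.3]
grip_width: 0.374
grip_force: 0.0
```

step_arm(
  commands=[
    {"travel": [0.178,0.004,-0.002],"turn": [0,0,0]},
    {"travel": [0.178,0.004,-0.002],"turn": [0,0,0]},
    {"travel": [0.178,0.004,-0.002],"turn": [0,0,0]},
    {"travel": [0.178,0.004,-0.002],"turn": [0,0,0]},
    {"travel": [0.178,0.004,-0.002],"turn": [0,0,0]},
  ],
)

```text
time: 38.15
position: [0.5601, 0.0905, 0.2212]
tool_rot: [-1.962, -2.449, 0.0]
ft_force: [0.0, 0.6, 0.5]
grip_width: 0.691
grip_force: 0.0
```

Run:
```python
from h import *
s=ctrl.get_state();print(s['grip_width']);trayview()
plan([(.562,.084,.1285,12)])
```

```text
0.6908321763881116
tray [466.6848 249.3643] 1161 ((455.5, 264.5), (79.0, 51.0), 90.0)
tray [418.1559 265.2122] 1725 ((421.6813659667969, 266.6891174316406), (83.06671905517578, 26.70516014099121), 30.25643539428711)
now [0.5611 0.0868 0.221 ] [ 0.9768  0.2141 -0.0025] 38.2
(0.562, 0.084, 0.1285, 12) 1/1 [-0.003, 0.001, 0.093] [-0.1, -0.0, 0.4] rows 2
```

step_arm(
  commands=[
    {"travel": [0,0,0],"turn": [0,0,0]},
    {"travel": [0,0,0.04],"turn": [0,0,0]},
    {"travel": [0,0,0.08],"turn": [0,0,0]},
    {"travel": [0,0,0.094],"turn": [0,0,0]},
    {"travel": [0,0,0.094],"turn": [0,0,0]},
  ],
)

```text
time: 38.7
position: [0.5611, 0.0822, 0.126]
tool_rot: [-1.976, -2.437, 0.006]
ft_force: [0.5, -0.3, 1.2]
grip_width: 0.699
grip_force: 0.0
```

step_arm(
  commands=[
    {"travel": [0,0,0],"turn": [0,0,0]},
    {"travel": [0,0,0],"turn": [0,0,0]},
    {"travel": [0,0,0],"turn": [0,0,0]},
    {"travel": [0,0,0],"turn": [0,0,0]},
    {"travel": [0,0,0],"turn": [0,0,0]},
  ],
  gripper=0.2,
  force=40,
)

```text
time: 39.2
position: [0.5625, 0.0841, 0.1293]
tool_rot: [1.976, 2.442, -0.001]
ft_force: [-1.4, -1.3, 3.5]
grip_width: 0.356
grip_force: 39.9
```

step_arm(
  commands=[
    {"travel": [0,0,0],"turn": [0,0,0]},
    {"travel": [0,0,0],"turn": [0,0,0]},
    {"travel": [0,0,-0.03],"turn": [0,0,0]},
    {"travel": [0,0,-0.06],"turn": [0,0,0]},
    {"travel": [0,0,-0.093],"turn": [0,0,0]},
  ],
)

```text
time: 39.7
position: [0.5618, 0.0839, 0.2211]
tool_rot: [-1.974, -2.441, 0.002]
ft_force: [0.9, -1.0, -3.3]
grip_width: 0.36
grip_force: 39.9
```

Run:
```python
from h import *
s=ctrl.get_state();print(s['grip_width'],s['grip_force'],s['ft_force'])
plan([(.53,-.07,.23,-12),(.4375,-.2655,.23,-34)])
```

```text
0.3601361894751989 39.93129318321735 [ 0.9058 -0.9772 -3.349 ]
now [0.5618 0.0839 0.2211] [ 0.9779  0.2091 -0.0023] 39.7
(0.53, -0.07, 0.23, -12) 1/1 [-0.144, -0.063, -0.009] [-0.1, 0.0, 24.1] rows 4
(0.4375, -0.2655, 0.23, -34) 1/1 [-0.211, -0.05, 0.0] [-0.0, 0.0, 22.0] rows 5
```

step_arm(
  commands=[
    {"travel": [-0.144,-0.063,-0.009],"turn": [0,0,24.1]},
    {"travel": [-0.144,-0.063,-0.009],"turn": [0,0,24.1]},
    {"travel": [-0.144,-0.063,-0.009],"turn": [0,0,24.1]},
    {"travel": [-0.144,-0.063,-0.009],"turn": [0,0,24.1]},
  ],
)

```text
time: 40.1
position: [0.5292, -0.0793, 0.2296]
tool_rot: [2.454, 1.958, -0.008]
ft_force: [-1.0, -0.8, -3.8]
grip_width: 0.356
grip_force: 40.0
```

step_arm(
  commands=[
    {"travel": [-0.211,-0.05,0],"turn": [0,0,22]},
    {"travel": [-0.211,-0.05,0],"turn": [0,0,22]},
    {"travel": [-0.211,-0.05,0],"turn": [0,0,22]},
    {"travel": [-0.211,-0.05,0],"turn": [0,0,22]},
    {"travel": [-0.211,-0.05,0],"turn": [0,0,22]},
  ],
)

```text
time: 40.6
position: [0.4339, -0.272, 0.2293]
tool_rot: [2.78, 1.462, -0.006]
ft_force: [-0.1, -0.5, -3.5]
grip_width: 0.362
grip_force: 40.0
```

step_arm(
  commands=[
    {"travel": [0,0,0],"turn": [0,0,0]},
    {"travel": [0,0,0],"turn": [0,0,0]},
    {"travel": [0,0,0],"turn": [0,0,0]},
  ],
)

```text
time: 40.9
position: [0.439, -0.2639, 0.2301]
tool_rot: [-2.771, -1.478, -0.001]
ft_force: [0.8, -0.1, -3.4]
grip_width: 0.358
grip_force: 40.0
```

```bash
cat >> h.py <<'E'
def place(k):
    s=ctrl.get_state();print(s['grip_width'],s['grip_force'],s['ft_force'])
    im=ctrl.get_image("wrist");W=cam("wrist",s);walls(im,(20,35,50,70,93,120,150))
    c=np.array([.437,-.2645,.035]);d=np.array([np.cos(np.radians(56)),np.sin(np.radians(56)),0]);n=np.array([-d[1],d[0],0])
    for a in(.107,.09,.07): print(a,[proj(W,c+a*d+b*n) for b in(.033,-.033)])
    return im
E
python3 - <<'E'
from h import *
im=place(0);cv2.imwrite("pics/w12.png",im[:,:,::-1]);trayview()
plan([(.4375,-.2655,.23,-34),(.4375,-.2655,.1,-34)])
E
```

```text
0.35823283912435866 39.98927943132685 [ 0.7946 -0.0525 -3.3766]
20 wood cols None None 0
35 wood cols 321 330 10
50 wood cols None None 0
70 wood cols None None 0
93 wood cols None None 0
120 wood cols 294 342 49
150 wood cols 295 342 48
0.107 [array([292.0919, 100.4768]), array([342.4446, 100.6151])]
0.09 [array([292.369 , 114.0502]), array([342.1491, 114.1877])]
0.07 [array([292.687 , 129.6288]), array([341.8099, 129.7654])]
tray [411.1775 260.7029] 1380 ((415.48529052734375, 259.691162109375), (65.34095764160156, 30.526748657226562), 30.963756561279297)
now [ 0.439  -0.2642  0.2304] [ 0.8303 -0.5573 -0.0002] 41.0
(0.4375, -0.2655, 0.23, -34) 1/1 [-0.002, -0.0, 0.0] [-0.0, -0.0, 0.1] rows 1
(0.4375, -0.2655, 0.1, -34) 1/1 [0.0, -0.0, 0.13] [-0.0, -0.0, 0.0] rows 3
```

step_arm(
  commands=[
    {"travel": [-0.001,0.001,0.03],"turn": [0,0,0]},
    {"travel": [-0.001,0.001,0.07],"turn": [0,0,0]},
    {"travel": [-0.001,0.001,0.1],"turn": [0,0,0]},
    {"travel": [-0.001,0.001,0.12],"turn": [0,0,0]},
    {"travel": [-0.001,0.001,0.125],"turn": [0,0,0]},
  ],
)

```text
time: 41.5
position: [0.4371, -0.2651, 0.103]
tool_rot: [-2.769, -1.475, 0.003]
ft_force: [-0.4, 1.0, -3.7]
grip_width: 0.356
grip_force: 40.0
```

step_arm(
  commands=[
    {"travel": [0,0,0],"turn": [0,0,0]},
    {"travel": [0,0,0.003],"turn": [0,0,0]},
    {"travel": [0,0,0.006],"turn": [0,0,0]},
    {"travel": [0,0,0.006],"turn": [0,0,0]},
    {"travel": [0,0,0.006],"turn": [0,0,0]},
  ],
)

```text
time: 42.0
position: [0.4387, -0.2673, 0.1]
tool_rot: [2.774, 1.473, 0.0]
ft_force: [-0.3, 0.5, -3.4]
grip_width: 0.358
grip_force: 40.0
```

step_arm(
  commands=[
    {"travel": [0,0,0.002],"turn": [0,0,0]},
    {"travel": [0,0,0.002],"turn": [0,0,0]},
    {"travel": [0,0,0.002],"turn": [0,0,0]},
  ],
)

```text
time: 42.3
position: [0.4384, -0.2671, 0.0975]
tool_rot: [2.774, 1.474, -0.0]
ft_force: [-0.3, 0.1, -3.5]
grip_width: 0.358
grip_force: 40.0
```

step_arm(
  commands=[
    {"travel": [0,0,0.002],"turn": [0,0,0]},
    {"travel": [0,0,0.002],"turn": [0,0,0]},
    {"travel": [0,0,0.002],"turn": [0,0,0]},
  ],
)

```text
time: 42.6
position: [0.4389, -0.2672, 0.0962]
tool_rot: [2.774, 1.474, 0.001]
ft_force: [-1.0, 1.7, 3.0]
grip_width: 0.362
grip_force: 40.0
```

step_arm(
  commands=[
    {"travel": [0,0,0],"turn": [0,0,0]},
    {"travel": [0,0,0],"turn": [0,0,0]},
    {"travel": [0,0,0],"turn": [0,0,0]},
    {"travel": [0,0,0],"turn": [0,0,0]},
    {"travel": [0,0,0],"turn": [0,0,0]},
  ],
  gripper=0.7,
)

```text
time: 43.1
position: [0.4384, -0.2672, 0.0955]
tool_rot: [2.774, 1.474, -0.0]
ft_force: [-0.2, -0.1, 1.4]
grip_width: 0.67
grip_force: 0.0
```

step_arm(
  commands=[
    {"travel": [0,0,-0.03],"turn": [0,0,0]},
    {"travel": [0,0,-0.06],"turn": [0,0,0]},
    {"travel": [0,0,-0.108],"turn": [0,0,0]},
    {"travel": [0,0,-0.108],"turn": [0,0,0]},
    {"travel": [0,0,-0.108],"turn": [0,0,0]},
  ],
)

```text
time: 43.6
position: [0.4392, -0.2676, 0.2048]
tool_rot: [2.772, 1.472, 0.002]
ft_force: [0.1, -0.1, 0.1]
grip_width: 0.699
grip_force: 0.0
```

Run:
```python
from h import *
s=ctrl.get_state();print(s['grip_width'],s['grip_force'],s['ft_force'])
plan([(.55,.0,.205,-5),(.5936,.253,.205,25),(.5936,.253,.118,25)])
```

```text
0.6994494106879225 0.0 [ 0.1311 -0.1499  0.0588]
now [ 0.4392 -0.2676  0.2048] [ 0.8286 -0.5598  0.0029] 43.6
(0.55, 0.0, 0.205, -5) 1/2 [0.142, -0.029, -0.0] [0.1, 0.0, -14.5] rows 3
(0.55, 0.0, 0.205, -5) 2/2 [0.145, 0.007, -0.001] [0.0, 0.1, -14.5] rows 3
(0.5936, 0.253, 0.205, 25) 1/2 [0.128, 0.011, 0.0] [0.0, -0.0, -15.0] rows 3
(0.5936, 0.253, 0.205, 25) 2/2 [0.12, 0.043, 0.001] [0.1, -0.0, -15.0] rows 3
(0.5936, 0.253, 0.118, 25) 1/1 [0.0, 0.0, 0.087] [-0.0, -0.0, -0.0] rows 2
```

step_arm(
  commands=[
    {"travel": [0.142,-0.029,0],"turn": [0,0,-14.5]},
    {"travel": [0.142,-0.029,0],"turn": [0,0,-14.5]},
    {"travel": [0.142,-0.029,0],"turn": [0,0,-14.5]},
    {"travel": [0.142,-0.029,0],"turn": [0,0,-14.5]},
  ],
)

```text
time: 44.0
position: [0.4954, -0.125, 0.2024]
tool_rot: [-2.553, -1.825, -0.003]
ft_force: [-0.3, -0.4, -0.6]
grip_width: 0.7
grip_force: 0.0
```

step_arm(
  commands=[
    {"travel": [0.145,0.007,0],"turn": [0,0,-14.5]},
    {"travel": [0.145,0.007,0],"turn": [0,0,-14.5]},
    {"travel": [0.145,0.007,0],"turn": [0,0,-14.5]},
    {"travel": [0.145,0.007,0],"turn": [0,0,-14.5]},
  ],
)

```text
time: 44.4
position: [0.5492, 0.0092, 0.2024]
tool_rot: [-2.302, -2.131, -0.004]
ft_force: [0.4, 0.4, 0.2]
grip_width: 0.702
grip_force: 0.0
```

step_arm(
  commands=[
    {"travel": [0.128,0.011,0],"turn": [0,0,-15]},
    {"travel": [0.128,0.011,0],"turn": [0,0,-15]},
    {"travel": [0.128,0.011,0],"turn": [0,0,-15]},
    {"travel": [0.128,0.011,0],"turn": [0,0,-15]},
  ],
)

```text
time: 44.8
position: [0.5697, 0.1329, 0.2021]
tool_rot: [-2.008, -2.411, -0.001]
ft_force: [0.1, 1.6, -0.7]
grip_width: 0.699
grip_force: 0.0
```

step_arm(
  commands=[
    {"travel": [0.12,0.043,0],"turn": [0,0,-15]},
    {"travel": [0.12,0.043,0],"turn": [0,0,-15]},
    {"travel": [0.12,0.043,0],"turn": [0,0,-15]},
    {"travel": [0.12,0.043,0],"turn": [0,0,-15]},
    {"travel": [0.12,0.043,0],"turn": [0,0,-15]},
  ],
)

```text
time: 45.3
position: [0.5927, 0.2515, 0.202]
tool_rot: [-1.689, -2.648, 0.005]
ft_force: [0.8, -0.5, -0.3]
grip_width: 0.699
grip_force: 0.0
```

step_arm(
  commands=[
    {"travel": [0,0,0],"turn": [0,0,0]},
    {"travel": [0,0,0],"turn": [0,0,0]},
    {"travel": [0,0,0],"turn": [0,0,0]},
  ],
)

```text
time: 45.6
position: [0.5933, 0.2513, 0.2035]
tool_rot: [1.692, 2.646, -0.001]
ft_force: [-0.5, 0.3, -0.3]
grip_width: 0.701
grip_force: 0.0
```

Run:
```python
from h import *
s=ctrl.get_state();w=ctrl.get_image("wrist");W=cam("wrist",s)
for ce,st,_ in blobs(mask(w,'blue',100,40)[:260],60): print(ce,st)
print(proj(W,(.5936,.253,.185)))
im=trayview();cv2.imwrite("pics/t13.png",im[:,:,::-1])
T=cam("top")
for c,p in(('yellow',(.404,-.3157,.135)),('red',(.4385,-.267,.135))):
    print(c,proj(T,p),[(q[0]+[365,215],q[1][4]) for q in blobs(mask(im[215:330,365:482],c,100,40),30)])
plan([(.5936,.253,.205,25),(.5936,.253,.118,25)])
```

```text
[319.539  211.6525] [ 300  185   40   52 1551]
[319.5039 214.912 ]
tray [451.7394 236.5466] 1105 ((442.0, 243.5), (37.0, 78.0), 90.0)
tray [415.9959 265.1215] 1473 ((421.6813659667969, 266.6891174316406), (83.06671905517578, 26.70516014099121), 30.25643539428711)
tray [475.2734 285.0567] 406 ((472.0, 286.0), (50.0, 18.0), 90.0)
yellow [453.3934 277.9502] [(array([452.4144, 277.6802]), np.int32(222))]
red [433.3508 264.8437] [(array([432.8981, 264.9903]), np.int32(206))]
now [0.5931 0.2522 0.2037] [0.9072 0.4207 0.0002] 45.7
(0.5936, 0.253, 0.205, 25) 1/1 [0.001, 0.001, -0.001] [0.0, 0.0, -0.1] rows 1
(0.5936, 0.253, 0.118, 25) 1/1 [-0.0, -0.0, 0.087] [0.0, 0.0, -0.0] rows 2
```

step_arm(
  commands=[
    {"travel": [0.001,0.001,0.045],"turn": [0,0,0]},
    {"travel": [0.001,0.001,0.07],"turn": [0,0,0]},
    {"travel": [0.001,0.001,0.086],"turn": [0,0,0]},
    {"travel": [0.001,0.001,0.086],"turn": [0,0,0]},
    {"travel": [0.001,0.001,0.086],"turn": [0,0,0]},
  ],
)

```text
time: 46.2
position: [0.5938, 0.2549, 0.1185]
tool_rot: [1.689, 2.648, 0.002]
ft_force: [0.4, -0.4, 1.3]
grip_width: 0.7
grip_force: 0.0
```

step_arm(
  commands=[
    {"travel": [0,0,0],"turn": [0,0,0]},
    {"travel": [0,0,0],"turn": [0,0,0]},
    {"travel": [0,0,0],"turn": [0,0,0]},
  ],
)

```text
time: 46.5
position: [0.5938, 0.2549, 0.1186]
tool_rot: [1.688, 2.648, 0.002]
ft_force: [-0.5, -0.6, 0.2]
grip_width: 0.701
grip_force: 0.0
```

step_arm(
  commands=[
    {"travel": [0,0,0],"turn": [0,0,0]},
    {"travel": [0,0,0],"turn": [0,0,0]},
    {"travel": [0,0,0],"turn": [0,0,0]},
    {"travel": [0,0,0],"turn": [0,0,0]},
    {"travel": [0,0,0],"turn": [0,0,0]},
  ],
  gripper=0.2,
  force=40,
)

```text
time: 47.0
position: [0.5928, 0.2544, 0.1175]
tool_rot: [-1.689, -2.649, 0.002]
ft_force: [-1.0, -0.4, -0.0]
grip_width: 0.361
grip_force: 40.0
```

step_arm(
  commands=[
    {"travel": [0,0,0],"turn": [0,0,0]},
    {"travel": [0,0,0],"turn": [0,0,0]},
  ],
)

```text
time: 47.2
position: [0.5929, 0.2544, 0.1174]
tool_rot: [-1.689, -2.649, 0.002]
ft_force: [-2.0, -1.2, 1.7]
grip_width: 0.357
grip_force: 40.0
```

step_arm(
  commands=[
    {"travel": [0,0,-0.015],"turn": [0,0,0]},
    {"travel": [0,0,-0.024],"turn": [0,0,0]},
    {"travel": [0,0,-0.024],"turn": [0,0,0]},
    {"travel": [0,0,-0.024],"turn": [0,0,0]},
    {"travel": [0,0,-0.024],"turn": [0,0,0]},
  ],
)

```text
time: 47.7
position: [0.5931, 0.2543, 0.1411]
tool_rot: [-1.689, -2.649, 0.001]
ft_force: [0.3, 0.8, -4.2]
grip_width: 0.353
grip_force: 40.0
```

step_arm(
  commands=[
    {"travel": [0,-0.02,0],"turn": [0,0,0]},
    {"travel": [0,-0.045,0],"turn": [0,0,0]},
    {"travel": [0,-0.07,0],"turn": [0,0,0]},
    {"travel": [0,-0.085,0],"turn": [0,0,0]},
    {"travel": [0,-0.085,0],"turn": [0,0,0]},
  ],
)

```text
time: 48.2
position: [0.5144, 0.2176, 0.141]
tool_rot: [1.689, 2.649, -0.005]
ft_force: [0.5, -0.5, -2.8]
grip_width: 0.356
grip_force: 40.0
```

step_arm(
  commands=[
    {"travel": [0,0,0],"turn": [0,0,0]},
    {"travel": [0,0,-0.03],"turn": [0,0,0]},
    {"travel": [0,0,-0.06],"turn": [0,0,0]},
    {"travel": [0,0,-0.075],"turn": [0,0,0]},
    {"travel": [0,0,-0.075],"turn": [0,0,0]},
  ],
)

```text
time: 48.7
position: [0.5181, 0.22, 0.2186]
tool_rot: [1.687, 2.647, 0.006]
ft_force: [0.4, 0.0, -2.9]
grip_width: 0.356
grip_force: 40.0
```

Run:
```python
from h import *
s=ctrl.get_state();print(s['grip_width'],s['grip_force'],s['ft_force'])
plan([(.562,.085,.22,12)])
```

```text
0.3556243974549477 39.95719138823915 [ 0.3812  0.0111 -2.8632]
now [0.5181 0.22   0.2186] [0.9065 0.4221 0.0045] 48.7
(0.562, 0.085, 0.22, 12) 1/1 [-0.141, -0.017, -0.002] [0.3, -0.0, 13.0] rows 3
```

step_arm(
  commands=[
    {"travel": [-0.141,-0.017,0],"turn": [0,0,13]},
    {"travel": [-0.141,-0.017,0],"turn": [0,0,13]},
    {"travel": [-0.141,-0.017,0],"turn": [0,0,13]},
    {"travel": [-0.141,-0.017,0],"turn": [0,0,13]},
    {"travel": [-0.141,-0.017,0],"turn": [0,0,13]},
  ],
)

```text
time: 49.2
position: [0.56, 0.082, 0.2144]
tool_rot: [-1.98, -2.435, 0.002]
ft_force: [0.2, 0.8, -3.8]
grip_width: 0.353
grip_force: 40.0
```

step_arm(
  commands=[
    {"travel": [0,0,0],"turn": [0,0,0]},
    {"travel": [0,0,0.03],"turn": [0,0,0]},
    {"travel": [0,0,0.06],"turn": [0,0,0]},
    {"travel": [0,0,0.06],"turn": [0,0,0]},
    {"travel": [0,0,0.06],"turn": [0,0,0]},
  ],
)

```text
time: 49.7
position: [0.5598, 0.0851, 0.1566]
tool_rot: [-1.975, -2.442, 0.0]
ft_force: [-0.2, 0.1, -2.3]
grip_width: 0.356
grip_force: 40.0
```

step_arm(
  commands=[
    {"travel": [0,0,0],"turn": [0,0,0]},
    {"travel": [0,0,0],"turn": [0,0,0]},
  ],
)

```text
time: 49.9
position: [0.5614, 0.0844, 0.1583]
tool_rot: [1.976, 2.44, 0.003]
ft_force: [0.2, -0.6, -3.3]
grip_width: 0.36
grip_force: 40.0
```

Run:
```python
from h import *
s=ctrl.get_state();print(s['grip_width'],s['grip_force'],s['ft_force'])
plan([(.562,.085,.1295,12)])
```

```text
0.35959910145861873 39.987391169488546 [ 0.2078 -0.5732 -3.2659]
now [0.5614 0.0844 0.1583] [0.9782 0.2077 0.0028] 49.9
(0.562, 0.085, 0.1295, 12) 1/1 [0.001, 0.001, 0.029] [0.2, 0.0, -0.0] rows 1
```

step_arm(
  commands=[
    {"travel": [0,0,0.015],"turn": [0,0,0]},
    {"travel": [0,0,0.027],"turn": [0,0,0]},
    {"travel": [0,0,0.029],"turn": [0,0,0]},
    {"travel": [0,0,0.029],"turn": [0,0,0]},
    {"travel": [0,0,0.029],"turn": [0,0,0]},
  ],
)

```text
time: 50.4
position: [0.5601, 0.0836, 0.1272]
tool_rot: [-1.978, -2.44, 0.001]
ft_force: [-1.2, -0.6, -0.1]
grip_width: 0.356
grip_force: 40.0
```

step_arm(
  commands=[
    {"travel": [0,0,0.002],"turn": [0,0,0]},
    {"travel": [0,0,0.002],"turn": [0,0,0]},
    {"travel": [0,0,0.002],"turn": [0,0,0]},
  ],
)

```text
time: 50.7
position: [0.5602, 0.0837, 0.1271]
tool_rot: [1.978, 2.44, -0.001]
ft_force: [-3.9, -1.3, 12.2]
grip_width: 0.358
grip_force: 40.0
```

Standing. Release, go to the paddle.

step_arm(
  commands=[
    {"travel": [0,0,-0.001],"turn": [0,0,0]},
    {"travel": [0,0,-0.001],"turn": [0,0,0]},
    {"travel": [0,0,-0.001],"turn": [0,0,0]},
    {"travel": [0,0,-0.001],"turn": [0,0,0]},
    {"travel": [0,0,-0.001],"turn": [0,0,0]},
  ],
  gripper=0.7,
)

```text
time: 51.2
position: [0.5603, 0.0837, 0.1263]
tool_rot: [-1.978, -2.441, 0.0]
ft_force: [-0.4, -0.1, -0.8]
grip_width: 0.677
grip_force: 0.0
```

step_arm(
  commands=[
    {"travel": [0,0,-0.03],"turn": [0,0,0]},
    {"travel": [0,0,-0.06],"turn": [0,0,0]},
    {"travel": [0,0,-0.095],"turn": [0,0,0]},
    {"travel": [0,0,-0.095],"turn": [0,0,0]},
    {"travel": [0,0,-0.095],"turn": [0,0,0]},
  ],
)

```text
time: 51.7
position: [0.5608, 0.0838, 0.222]
tool_rot: [1.977, 2.44, 0.001]
ft_force: [0.5, -0.3, -0.3]
grip_width: 0.698
grip_force: 0.0
```

step_arm(
  commands=[
    {"travel": [-0.178,-0.002,0.002],"turn": [0,0,0]},
    {"travel": [-0.178,-0.002,0.002],"turn": [0,0,0]},
    {"travel": [-0.178,-0.002,0.002],"turn": [0,0,0]},
    {"travel": [-0.178,-0.002,0.002],"turn": [0,0,0]},
    {"travel": [-0.178,-0.002,0.002],"turn": [0,0,0]},
  ],
  gripper=0,
)

```text
time: 52.2
position: [0.5943, -0.0981, 0.2166]
tool_rot: [-1.988, -2.43, 0.005]
ft_force: [-0.1, -0.6, 0.1]
grip_width: 0.33
grip_force: 0.0
```

step_arm(
  commands=[
    {"travel": [0,0,0],"turn": [0,0,0]},
    {"travel": [0,0,0],"turn": [0,0,0]},
    {"travel": [0,0,0],"turn": [0,0,0]},
  ],
)

```text
time: 52.5
position: [0.595, -0.0888, 0.2193]
tool_rot: [-1.974, -2.443, 0.0]
ft_force: [0.6, 0.5, 0.1]
grip_width: 0.064
grip_force: 0.0
```

Run:
```python
from h import *
onrails('blue');plan([(.597,-.091,.085,12),(.597,-.091,.041,12)])
```

```text
top exp [295.3153 219.2027] [(array([295.9524, 219.551 ]), np.int32(147))]
scene exp [341.3564 167.2404] [(array([341.0839, 167.0097]), np.int32(310))]
now [ 0.5952 -0.0894  0.2196] [0.9778 0.2094 0.    ] 52.6
(0.597, -0.091, 0.085, 12) 1/1 [-0.002, 0.001, 0.135] [0.0, 0.0, 0.1] rows 3
(0.597, -0.091, 0.041, 12) 1/1 [0.0, 0.0, 0.044] [0.0, 0.0, -0.0] rows 1
```

step_arm(
  commands=[
    {"travel": [-0.001,0.001,0.05],"turn": [0,0,0]},
    {"travel": [-0.001,0.001,0.09],"turn": [0,0,0]},
    {"travel": [-0.001,0.001,0.13],"turn": [0,0,0]},
    {"travel": [-0.001,0.001,0.135],"turn": [0,0,0]},
    {"travel": [-0.001,0.001,0.135],"turn": [0,0,0]},
  ],
)

```text
time: 53.1
position: [0.596, -0.091, 0.0843]
tool_rot: [-1.976, -2.441, 0.001]
ft_force: [-0.6, -0.8, 0.6]
grip_width: 0.005
grip_force: 0.0
```

step_arm(
  commands=[
    {"travel": [0,0,0],"turn": [0,0,0]},
    {"travel": [0,0,0.01],"turn": [0,0,0]},
    {"travel": [0,0,0.02],"turn": [0,0,0]},
    {"travel": [0,0,0.03],"turn": [0,0,0]},
    {"travel": [0,0,0.036],"turn": [0,0,0]},
  ],
)

```text
time: 53.6
position: [0.5978, -0.0913, 0.0493]
tool_rot: [1.977, 2.439, 0.003]
ft_force: [-1.3, 1.3, 11.6]
grip_width: 0.008
grip_force: 5.1
```

step_arm(
  commands=[
    {"travel": [0,0,0.003],"turn": [0,0,0]},
    {"travel": [0,0,0.005],"turn": [0,0,0]},
    {"travel": [0,0,0.007],"turn": [0,0,0]},
    {"travel": [0,0,0.008],"turn": [0,0,0]},
    {"travel": [0,0,0.008],"turn": [0,0,0]},
  ],
)

```text
time: 54.1
position: [0.5978, -0.0904, 0.0439]
tool_rot: [1.976, 2.44, 0.002]
ft_force: [-5.9, 2.0, 20.2]
grip_width: 0.001
grip_force: 9.2
```

step_arm(
  commands=[
    {"travel": [0,0,0],"turn": [0,0,0]},
    {"travel": [0,0,0],"turn": [0,0,0]},
    {"travel": [0,0,-0.02],"turn": [0,0,0]},
    {"travel": [0,0,-0.05],"turn": [0,0,0]},
    {"travel": [0,0,-0.1],"turn": [0,0,0]},
  ],
)

```text
time: 54.6
position: [0.5938, -0.0917, 0.1382]
tool_rot: [-1.974, -2.436, 0.005]
ft_force: [1.5, -0.1, 0.1]
grip_width: 0.002
grip_force: 0.0
```

step_arm(
  commands=[
    {"travel": [0,0,-0.05],"turn": [0,0,0]},
    {"travel": [0,0,-0.08],"turn": [0,0,0]},
    {"travel": [0,0,-0.08],"turn": [0,0,0]},
    {"travel": [0,0,-0.08],"turn": [0,0,0]},
    {"travel": [0,0,-0.08],"turn": [0,0,0]},
  ],
  gripper=0.7,
)

```text
time: 55.1
position: [0.5954, -0.0918, 0.2185]
tool_rot: [-1.976, -2.439, 0.003]
ft_force: [-0.5, 1.0, -0.2]
grip_width: 0.372
grip_force: 0.0
```

step_arm(
  commands=[
    {"travel": [0.178,0.002,-0.002],"turn": [0,0,0]},
    {"travel": [0.178,0.002,-0.002],"turn": [0,0,0]},
    {"travel": [0.178,0.002,-0.002],"turn": [0,0,0]},
    {"travel": [0.178,0.002,-0.002],"turn": [0,0,0]},
    {"travel": [0.178,0.002,-0.002],"turn": [0,0,0]},
  ],
)

```text
time: 55.6
position: [0.559, 0.0892, 0.2212]
tool_rot: [-1.964, -2.447, 0.0]
ft_force: [-0.3, 0.1, 0.0]
grip_width: 0.688
grip_force: 0.0
```

step_arm(
  commands=[
    {"travel": [0,0,0],"turn": [0,0,0]},
    {"travel": [0,0,0],"turn": [0,0,0]},
    {"travel": [0,0,0],"turn": [0,0,0]},
  ],
)

```text
time: 55.9
position: [0.5617, 0.0809, 0.2217]
tool_rot: [-1.981, -2.437, 0.002]
ft_force: [-0.1, -1.1, 0.2]
grip_width: 0.704
grip_force: 0.0
```

Run:
```python
from h import *
s=ctrl.get_state();print(s['grip_width'])
plan([(.5605,.0837,.1285,12)])
```

```text
0.7044980529095046
now [0.5617 0.0809 0.2217] [ 0.9789  0.2043 -0.0014] 55.9
(0.5605, 0.0837, 0.1285, 12) 1/1 [0.003, -0.0, 0.093] [-0.1, -0.0, -0.2] rows 2
```

step_arm(
  commands=[
    {"travel": [0.001,0,0],"turn": [0,0,0]},
    {"travel": [0.001,0,0.04],"turn": [0,0,0]},
    {"travel": [0.001,0,0.08],"turn": [0,0,0]},
    {"travel": [0.001,0,0.094],"turn": [0,0,0]},
    {"travel": [0.001,0,0.094],"turn": [0,0,0]},
  ],
)

```text
time: 56.4
position: [0.5598, 0.0831, 0.1266]
tool_rot: [-1.977, -2.437, 0.004]
ft_force: [-0.2, 0.3, -0.8]
grip_width: 0.704
grip_force: 0.0
```

step_arm(
  commands=[
    {"travel": [0,0,0],"turn": [0,0,0]},
    {"travel": [0,0,0],"turn": [0,0,0]},
    {"travel": [0,0,0],"turn": [0,0,0]},
    {"travel": [0,0,0],"turn": [0,0,0]},
    {"travel": [0,0,0],"turn": [0,0,0]},
  ],
  gripper=0.2,
  force=40,
)

```text
time: 56.9
position: [0.5611, 0.0839, 0.1292]
tool_rot: [1.978, 2.441, -0.001]
ft_force: [-2.4, -0.3, 4.0]
grip_width: 0.36
grip_force: 39.9
```

step_arm(
  commands=[
    {"travel": [0,0,0],"turn": [0,0,0]},
    {"travel": [0,0,0],"turn": [0,0,0]},
    {"travel": [0,0,-0.03],"turn": [0,0,0]},
    {"travel": [0,0,-0.06],"turn": [0,0,0]},
    {"travel": [0,0,-0.095],"turn": [0,0,0]},
  ],
)

```text
time: 57.4
position: [0.5603, 0.0836, 0.2229]
tool_rot: [-1.976, -2.439, 0.003]
ft_force: [0.3, -0.4, -2.7]
grip_width: 0.358
grip_force: 39.9
```

Run:
```python
from h import *
s=ctrl.get_state();print(s['grip_width'],s['grip_force'],s['ft_force'])
plan([(.53,-.07,.23,-12),(.4715,-.216,.23,-34)])
```

```text
0.3581074425596728 39.89903338196868 [ 0.282  -0.3805 -2.7091]
now [0.5603 0.0836 0.2229] [ 0.9783  0.2073 -0.0028] 57.4
(0.53, -0.07, 0.23, -12) 1/1 [-0.144, -0.061, -0.007] [-0.2, 0.0, 24.0] rows 4
(0.4715, -0.216, 0.23, -34) 1/1 [-0.155, -0.027, -0.0] [0.0, -0.0, 22.0] rows 4
```

step_arm(
  commands=[
    {"travel": [-0.144,-0.061,-0.035],"turn": [0,0,24]},
    {"travel": [-0.144,-0.061,-0.035],"turn": [0,0,24]},
    {"travel": [-0.144,-0.061,-0.035],"turn": [0,0,24]},
    {"travel": [-0.144,-0.061,-0.035],"turn": [0,0,24]},
  ],
)

```text
time: 57.8
position: [0.5304, -0.0784, 0.2586]
tool_rot: [2.452, 1.958, -0.005]
ft_force: [1.4, -0.2, -3.6]
grip_width: 0.361
grip_force: 40.0
```

step_arm(
  commands=[
    {"travel": [-0.155,-0.027,0],"turn": [0,0,22]},
    {"travel": [-0.155,-0.027,0],"turn": [0,0,22]},
    {"travel": [-0.155,-0.027,0],"turn": [0,0,22]},
    {"travel": [-0.155,-0.027,0],"turn": [0,0,22]},
    {"travel": [-0.155,-0.027,0],"turn": [0,0,22]},
  ],
)

```text
time: 58.3
position: [0.4714, -0.2177, 0.2574]
tool_rot: [-2.776, -1.467, 0.001]
ft_force: [0.7, 1.1, -3.6]
grip_width: 0.357
grip_force: 40.0
```

step_arm(
  commands=[
    {"travel": [0,0,0],"turn": [0,0,0]},
    {"travel": [0,0,0],"turn": [0,0,0]},
    {"travel": [0,0,0],"turn": [0,0,0]},
  ],
)

```text
time: 58.6
position: [0.4735, -0.2137, 0.2585]
tool_rot: [-2.772, -1.479, -0.0]
ft_force: [-0.4, 0.2, -3.7]
grip_width: 0.354
grip_force: 40.0
```

Run:
```python
from h import *
im=place(0);t=trayview();T=cam("top")
for c,p in(('yellow',(.404,-.3157,.135)),('red',(.4385,-.267,.135))):
    print(c,proj(T,p),[(q[0]+[365,215],q[1][4]) for q in blobs(mask(t[215:330,365:482],c,100,40),30)])
cv2.imwrite("pics/t14.png",t[:,:,::-1]);cv2.imwrite("pics/w14.png",im[:,:,::-1])
plan([(.4720,-.2165,.258,-34),(.472,-.2165,.1,-34)])
```

```text
0.3544641565963227 39.99766897173686 [-0.3883  0.2039 -3.7287]
20 wood cols 367 367 1
35 wood cols 320 379 2
50 wood cols 328 328 1
70 wood cols 335 349 7
93 wood cols None None 0
120 wood cols 398 399 2
150 wood cols 296 399 48
0.107 [array([294.4178, 146.5366]), array([339.4833, 146.6912])]
0.09 [array([294.6354, 158.2301]), array([339.2408, 158.3822])]
0.07 [array([294.8857, 171.685 ]), array([338.9617, 171.8343])]
tray [400.5682 253.2866] 792 ((401.52435302734375, 253.71949768066406), (40.020057678222656, 31.08015251159668), 12.094757080078125)
yellow [453.3934 277.9502] [(array([453.168, 279.736]), np.int32(125))]
red [433.3508 264.8437] []
now [ 0.4732 -0.2144  0.2586] [ 0.8299 -0.5579  0.0001] 58.7
(0.472, -0.2165, 0.258, -34) 1/1 [-0.002, 0.0, 0.001] [0.0, 0.0, 0.1] rows 1
(0.472, -0.2165, 0.1, -34) 1/1 [-0.0, 0.0, 0.158] [0.0, 0.0, -0.0] rows 4
```

step_arm(
  commands=[
    {"travel": [-0.001,0.001,0.04],"turn": [0,0,0]},
    {"travel": [-0.001,0.001,0.08],"turn": [0,0,0]},
    {"travel": [-0.001,0.001,0.115],"turn": [0,0,0]},
    {"travel": [-0.001,0.001,0.14],"turn": [0,0,0]},
    {"travel": [-0.001,0.001,0.152],"turn": [0,0,0]},
  ],
)

```text
time: 59.2
position: [0.4715, -0.2158, 0.104]
tool_rot: [-2.771, -1.474, 0.003]
ft_force: [0.0, 0.9, -3.0]
grip_width: 0.356
grip_force: 40.0
```

step_arm(
  commands=[
    {"travel": [0,0,0],"turn": [0,0,0]},
    {"travel": [0,0,0.003],"turn": [0,0,0]},
    {"travel": [0,0,0.006],"turn": [0,0,0]},
    {"travel": [0,0,0.006],"turn": [0,0,0]},
    {"travel": [0,0,0.006],"turn": [0,0,0]},
  ],
)

```text
time: 59.7
position: [0.4735, -0.2173, 0.1013]
tool_rot: [2.773, 1.473, 0.001]
ft_force: [0.4, 0.5, -2.5]
grip_width: 0.357
grip_force: 40.0
```

step_arm(
  commands=[
    {"travel": [0,0,0.002],"turn": [0,0,0]},
    {"travel": [0,0,0.002],"turn": [0,0,0]},
    {"travel": [0,0,0.002],"turn": [0,0,0]},
  ],
)

```text
time: 60.0
position: [0.473, -0.217, 0.0986]
tool_rot: [2.774, 1.474, -0.0]
ft_force: [-0.1, 1.9, -3.5]
grip_width: 0.352
grip_force: 40.0
```

step_arm(
  commands=[
    {"travel": [0,0,0.002],"turn": [0,0,0]},
    {"travel": [0,0,0.003],"turn": [0,0,0]},
    {"travel": [0,0,0.003],"turn": [0,0,0]},
    {"travel": [0,0,0.003],"turn": [0,0,0]},
  ],
)

```text
time: 60.4
position: [0.4734, -0.2169, 0.0962]
tool_rot: [2.774, 1.474, 0.0]
ft_force: [-1.1, 0.7, 3.9]
grip_width: 0.357
grip_force: 40.0
```

step_arm(
  commands=[
    {"travel": [0,0,0],"turn": [0,0,0]},
    {"travel": [0,0,0],"turn": [0,0,0]},
    {"travel": [0,0,0],"turn": [0,0,0]},
    {"travel": [0,0,0],"turn": [0,0,0]},
    {"travel": [0,0,0],"turn": [0,0,0]},
  ],
  gripper=0.7,
)

```text
time: 60.9
position: [0.473, -0.217, 0.0955]
tool_rot: [2.774, 1.474, -0.0]
ft_force: [-0.9, -0.1, -0.8]
grip_width: 0.672
grip_force: 0.0
```

step_arm(
  commands=[
    {"travel": [0,0,-0.03],"turn": [0,0,0]},
    {"travel": [0,0,-0.06],"turn": [0,0,0]},
    {"travel": [0,0,-0.11],"turn": [0,0,0]},
    {"travel": [0,0,-0.13],"turn": [0,0,0]},
    {"travel": [0,0,-0.13],"turn": [0,0,0]},
  ],
)

```text
time: 61.4
position: [0.4753, -0.2177, 0.2294]
tool_rot: [2.769, 1.471, 0.006]
ft_force: [0.1, -1.3, 0.5]
grip_width: 0.7
grip_force: 0.0
```

step_arm(
  commands=[
    {"travel": [0.16,0,0],"turn": [0,0,-10]},
    {"travel": [0.16,0,0],"turn": [0,0,-10]},
    {"travel": [0.16,0,0],"turn": [0,0,-10]},
    {"travel": [0.16,0,0],"turn": [0,0,-10]},
    {"travel": [0.16,0,0],"turn": [0,0,-10]},
  ],
)

```text
time: 61.9
position: [0.5626, -0.0815, 0.2242]
tool_rot: [-2.629, -1.716, 0.001]
ft_force: [-1.0, -0.9, 0.6]
grip_width: 0.698
grip_force: 0.0
```

step_arm(
  commands=[
    {"travel": [0.2,-0.02,0],"turn": [0,0,-20]},
    {"travel": [0.2,-0.02,0],"turn": [0,0,-20]},
    {"travel": [0.2,-0.02,0],"turn": [0,0,-20]},
    {"travel": [0.2,-0.02,0],"turn": [0,0,-20]},
    {"travel": [0.2,-0.02,0],"turn": [0,0,-20]},
  ],
)

```text
time: 62.4
position: [0.6247, 0.1137, 0.2243]
tool_rot: [-2.285, -2.149, -0.003]
ft_force: [-0.5, 1.0, 0.2]
grip_width: 0.698
grip_force: 0.0
```

Run:
```python
from h import *
s=ctrl.get_state();print(s['position'],s['time'])
t=ctrl.get_image("top");c=ctrl.get_image("scene")
a=cv2.resize(c[110:230,150:310],(400,300),interpolation=cv2.INTER_CUBIC);b=cv2.resize(t[160:340,300:540],(400,300),interpolation=cv2.INTER_CUBIC)
cv2.imwrite("pics/c15.png",np.hstack([a,b])[:,:,::-1])
T=cam("top")
for k,p in(('yellow',(.404,-.3157,.135)),('red',(.4385,-.267,.135)),('blue',(.473,-.217,.135))):
    print(k,proj(T,p),[(q[0]+[365,215],q[1][4]) for q in blobs(mask(t[215:330,365:482],k,130 if k=='blue' else 100,90 if k=='blue' else 40),30)])
```

```text
[0.6247 0.1137 0.2243] 62.4
yellow [453.3934 277.9502] [(array([452.2045, 277.5591]), np.int32(220))]
red [433.3508 264.8437] [(array([432.8357, 265.0145]), np.int32(207))]
blue [413.0269 251.8946] [(array([415.3173, 252.0096]), np.int32(104))]
```

View pics/c15.png

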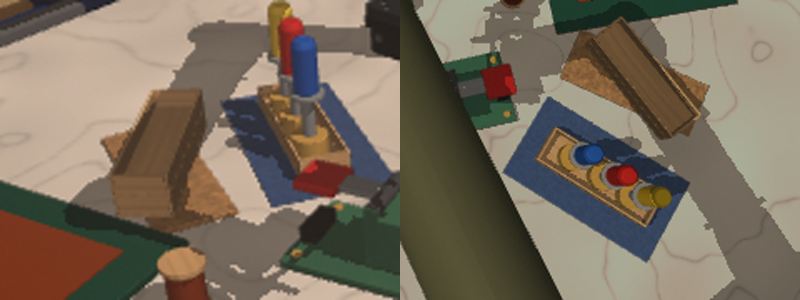

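All three stamps stand upright in the tray on the mat (top-view handles at (588,155), (621,175), (657,197) of the composite), paddle up, the other trays in place; the arm is clear.

```bash
python3 -c "
from bench import ctrl
print(ctrl.close_job())"
```

```text
the job is handed in; nothing more can be done
None
```

The job is handed in: the yellow, red and blue stamps were each brushed in that order and now stand upright in the top tray on the mat, with the paddle up and the other two trays where they were; no verdict came back.

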